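# Charge the drying oven's tray with pellets

## Robot

A 7-joint arm with a two-finger parallel gripper is mounted at the origin on the work surface. World frame = base frame: x ahead of the robot, y to its left, z up, the work surface at z = 0. Lengths are in m, angles in rad, forces in N, time in s.
With the tool pointing down it reaches from about 0.4 to 0.85 m from the base axis. Payload 10.4 kg.
Tool frame: the origin (TCP) lies at the very end of the fingers, on their centre line; the grasp point (between the pads) lies 19 mm behind it; z points along the fingers, y is the direction in which the jaws open and shut (so a half turn about z gives the same grasp; the last joint's range is limited). The gripper opens to 87 mm and grips with 3 to 60 N. Pads are 19 mm wide; open, the fingers measure 117 mm over their backs; the gripper's body (75 mm by 190 mm) begins 51 mm behind the grasp point.
Start: joints at [-1.161, 0.332, -0.065, 1.46, 0.022, 1.35, -0.088], TCP at [0.262, 0.567, 0.223] pointing down, gripper open.
Joint ranges: [-2.6, 2.6], [-0.5, 2.12], [-1.47, 1.34], [0.16, 2.42], [-1.27, 4.41], [0.06, 2.06], [-2.6, 2.6]. Speed limits (rad/s): [2.22, 2.22, 2.79, 2.79, 3.14, 3.14, 3.14].

## Interface

Orientations are given as a unit quaternion [w, x, y, z].
In Python, from rig import ctrl gives the robot as it stands. The module is installed in compiled form; this text tells all that it offers.
- The arm moves only by the shell command python3 -m inch 'ROWS'. ROWS is JSON, a list of rows, each a list of 3 entries, a list of its own where there are three numbers: the shift along the tool's x, y, z in mm, then the turn, a rotation vector about the tool's x, y, z in rad, then the opening, from 0 (shut) to 1 (fully open). In form: [[[tx, ty, tz], [ax, ay, az], grip], ...]. A call has 1 to 12 rows; each row shifts and turns the commanded pose from where the row before left it, along the tool's axes as they then stand; what a row does not reach is not made up. A row lasts 1/10 s, in which the tool goes at most 50 mm and 8.59 degrees, less where a joint would pass 70% of its speed; a pose out of reach is approached as far as the arm can. A call is refused whole if a number of a shift passes 50 or a number of a turn 0.15, either way. A call with a gripper value outside its range is refused whole. The fingers move at their own pace and stop on an object; the grip force is fixed at half the most. Time passes only in rows, so rows that do not move let the fingers close. It gives the time, the measured TCP pose, the force and the opening at its end, in the units of the state.
- ctrl.sense(): the state, without advancing time (a new reading comes with each control period).
- ctrl.camera(name): name is "scene" or "top" or "wrist"; returns the picture (400x640x3 uint8, red, green, blue); there is no depth.
- ctrl.calibration(name): a dict with "mtx" (3x3 intrinsics, pixels), "extrinsics" (4x4, takes a point from world to camera coordinates). Camera axes: x right, y down, z forward; pixel columns grow to the right and rows downward; lengths in m; the calibration is good to about 2 mm. A picture is of the moment at which its call begins: read the wrist's pose just before it. calibration takes no time and is no camera call; for the wrist camera it gives the pose at the moment of the call.
- ctrl.hand_in(): hands the job in, once; it reports no verdict.
Trained networks look in the newest picture that a camera, given by its name, has taken for a name from the list of things; names that differ only in an ending like _2 or _b are one class to them, and where a whole thing is asked for, a point or a joint stands for the part that bears it (a point fixed in the world has none). Each returns a list of dicts, best first, with "conf" (0 to 1); they miss things now and then, are a little off and sometimes report something else, mostly with a low value. They report only what shows in the picture. A call takes as long as a camera call. They do not tell look-alikes from the thing itself.
- ctrl.boxes_of(camera, query): "point" ([column, row] in pixels, amid what is visible of it).
- ctrl.regions_of(camera, query): "region" (400x640 bool, what is visible of it) and "point" ([column, row] in pixels, amid what is visible of it).
The state is a dict: "time": time; "joint_pos": joint angles; "joint_vel": joint speeds; "joint_efforts": joint torques, N m; "tcp_pos": TCP position; "tool_rot": TCP orientation; "ft_force": force on the tool from outside, world axes, zero at the start; "ft_torque": the same for the moment, N m; "opening": finger opening in m.
Only numpy, scipy, OpenCV 4.12 (cv2) and the standard library are available. Lean on these libraries where they do the work, as an engineer would, in place of code of your own. Each camera call takes 0.05 s, during which the arm holds its last target.

## Task

Pick up the pellet shaker by its handle and shake all six pellets out from low over the tray of the pulled-out oven drawer, spread evenly in a single layer so that no quarter of the tray is left without one. Stand the empty shaker upright back on the bench, and gently push the drawer fully home without upsetting the spread. Leave the other things where they are.

Things in the scene. Friction and masses are not known exactly. Their poses are not given: they have to be found in the camera images.
- shaker: Pellet shaker, standing flat on the bench: steel trough with a blue bar handle, closed at the back, top open but for a 45 mm hood at the nose and an 18 mm strap, 150 mm long, 50 mm wide, 51 mm high (106 mm with the handle), inner width 44 mm, floor 4 mm thick. Origin under the middle of its floor; z up out of the top, x along its length, the open nose points to -x. Empty some 0.28 kg (varies), balanced under the handle's centre.
- shaker_handle (a point): Centre of the shaker's handle bar, 96 mm above the underside, same axes. The bar is 110 mm long (along x), 18 mm wide, 20 mm high, with 35 mm of free room between it and the trough's top; it stands on two posts 16 mm wide, 42 mm either side of its centre.
- shaker_mouth (a point): Middle of the outlet's lower lip at the nose: 75 mm to -x of the handle's centre and 92 mm below it, same axes. Outlet 44 mm wide, 32 mm high, no sill. Held level, the pellets stay in. Friction is 0.48 to 0.72: with the nose dipped 15 to 30 degrees each brisk 12 mm shake along its length lets them creep 5 to 25 mm outwards; beyond 26 to 36 degrees they slide by themselves. They land up to 40 mm beyond the lip.
- oven: White bench-top infrared oven with a drawer, fixed on the bench: 300 mm wide (y), 300 mm deep (x), 180 mm high. Origin on the bench under its middle; x points from its front to its back, which is the way the drawer closes.
- tray_mid (a point): Centre of the floor's upper side of the aluminium tray in the drawer, 50 mm above the bench, axes as the oven's. Floor inside the rims 150 mm (x) by 196 mm (y); rims 16 mm above the floor, 4 mm thick. This point's x and y axes mark off the quarters. The drawer's front panel, its top 94 mm above the bench, has its inner face 86 mm to -x of here; shut, that face meets the oven's front.
- drawer_handle (a point): Centre of the drawer's steel bar handle, 130 mm long along y, 63 mm above the bench, 35 mm in front of (to -x of) the front panel's outer face; panel 12 mm thick. Axes as the oven's. Push to +x to close.
- drawer (a joint): How far the drawer is pulled out, in m: 0 fully shut, about 0.17 to 0.185 at the start. It slides with some 2.5 N of friction and 8 N per m/s of drag and stays where it is left.
- pellet1: One of six alike rust-red hexagonal pressed pellets, 18 mm across the flats, 21 mm across the corners, 13 mm thick, 15 g; the origin is its centre. At the start all lie flat on the floor of the shaker in two staggered rows, the foremost some 60 mm behind the lip.
- pellet2: One of six alike rust-red hexagonal pressed pellets, 18 mm across the flats, 21 mm across the corners, 13 mm thick, 15 g; the origin is its centre. At the start all lie flat on the floor of the shaker in two staggered rows, the foremost some 60 mm behind the lip.
- pellet3: One of six alike rust-red hexagonal pressed pellets, 18 mm across the flats, 21 mm across the corners, 13 mm thick, 15 g; the origin is its centre. At the start all lie flat on the floor of the shaker in two staggered rows, the foremost some 60 mm behind the lip.
- pellet4: One of six alike rust-red hexagonal pressed pellets, 18 mm across the flats, 21 mm across the corners, 13 mm thick, 15 g; the origin is its centre. At the start all lie flat on the floor of the shaker in two staggered rows, the foremost some 60 mm behind the lip.
- pellet5: One of six alike rust-red hexagonal pressed pellets, 18 mm across the flats, 21 mm across the corners, 13 mm thick, 15 g; the origin is its centre. At the start all lie flat on the floor of the shaker in two staggered rows, the foremost some 60 mm behind the lip.
- pellet6: One of six alike rust-red hexagonal pressed pellets, 18 mm across the flats, 21 mm across the corners, 13 mm thick, 15 g; the origin is its centre. At the start all lie flat on the floor of the shaker in two staggered rows, the foremost some 60 mm behind the lip.
- beaker: A bystander: glass beaker, 68 mm wide, 88 mm high, origin under its middle. Loose; leave it where it is.
- jar: A bystander: white jar, with a blue cap, 62 mm wide, 105 mm high, origin under its middle. Loose; leave it where it is.
- spanner: A bystander: spanner, 170 mm long, lying flat. Loose; leave it where it is.
- dishes: A bystander: stack of dishes, clear flat dishes 94 mm wide, 63 mm high, origin under its middle. Loose; leave it where it is.
- driver: A bystander: screwdriver, red handle, 180 mm long, lying flat. Loose; leave it where it is.
There are look-alikes about, which are no part of the job. Of the things shaped like the shaker, the steel one is meant.

How it is judged:
On the way, in this order (a step that is already met when the one before it is completed fails the run):
1. with the drawer still pulled out, all six pellets lie in the tray in a single layer, at least one in each quarter of the tray (x of pellet1 in the frame of tray_mid between -0.075 and 0.075 m and x of pellet2 in the frame of tray_mid between -0.075 and 0.075 m and x of pellet3 in the frame of tray_mid between -0.075 and 0.075 m and x of pellet4 in the frame of tray_mid between -0.075 and 0.075 m and x of pellet5 in the frame of tray_mid between -0.075 and 0.075 m and x of pellet6 in the frame of tray_mid between -0.075 and 0.075 m and y of pellet1 in the frame of tray_mid between -0.098 and 0.098 m and y of pellet2 in the frame of tray_mid between -0.098 and 0.098 m and y of pellet3 in the frame of tray_mid between -0.098 and 0.098 m and y of pellet4 in the frame of tray_mid between -0.098 and 0.098 m and y of pellet5 in the frame of tray_mid between -0.098 and 0.098 m and y of pellet6 in the frame of tray_mid between -0.098 and 0.098 m and z of pellet1 in the frame of tray_mid between 0 and 0.015 m and z of pellet2 in the frame of tray_mid between 0 and 0.015 m and z of pellet3 in the frame of tray_mid between 0 and 0.015 m and z of pellet4 in the frame of tray_mid between 0 and 0.015 m and z of pellet5 in the frame of tray_mid between 0 and 0.015 m and z of pellet6 in the frame of tray_mid between 0 and 0.015 m and ((x of pellet1 in the frame of tray_mid below 0 m and y of pellet1 in the frame of tray_mid below 0 m) or (x of pellet2 in the frame of tray_mid below 0 m and y of pellet2 in the frame of tray_mid below 0 m) or (x of pellet3 in the frame of tray_mid below 0 m and y of pellet3 in the frame of tray_mid below 0 m) or (x of pellet4 in the frame of tray_mid below 0 m and y of pellet4 in the frame of tray_mid below 0 m) or (x of pellet5 in the frame of tray_mid below 0 m and y of pellet5 in the frame of tray_mid below 0 m) or (x of pellet6 in the frame of tray_mid below 0 m and y of pellet6 in the frame of tray_mid below 0 m)) and ((x of pellet1 in the frame of tray_mid below 0 m and y of pellet1 in the frame of tray_mid above 0 m) or (x of pellet2 in the frame of tray_mid below 0 m and y of pellet2 in the frame of tray_mid above 0 m) or (x of pellet3 in the frame of tray_mid below 0 m and y of pellet3 in the frame of tray_mid above 0 m) or (x of pellet4 in the frame of tray_mid below 0 m and y of pellet4 in the frame of tray_mid above 0 m) or (x of pellet5 in the frame of tray_mid below 0 m and y of pellet5 in the frame of tray_mid above 0 m) or (x of pellet6 in the frame of tray_mid below 0 m and y of pellet6 in the frame of tray_mid above 0 m)) and ((x of pellet1 in the frame of tray_mid above 0 m and y of pellet1 in the frame of tray_mid below 0 m) or (x of pellet2 in the frame of tray_mid above 0 m and y of pellet2 in the frame of tray_mid below 0 m) or (x of pellet3 in the frame of tray_mid above 0 m and y of pellet3 in the frame of tray_mid below 0 m) or (x of pellet4 in the frame of tray_mid above 0 m and y of pellet4 in the frame of tray_mid below 0 m) or (x of pellet5 in the frame of tray_mid above 0 m and y of pellet5 in the frame of tray_mid below 0 m) or (x of pellet6 in the frame of tray_mid above 0 m and y of pellet6 in the frame of tray_mid below 0 m)) and ((x of pellet1 in the frame of tray_mid above 0 m and y of pellet1 in the frame of tray_mid above 0 m) or (x of pellet2 in the frame of tray_mid above 0 m and y of pellet2 in the frame of tray_mid above 0 m) or (x of pellet3 in the frame of tray_mid above 0 m and y of pellet3 in the frame of tray_mid above 0 m) or (x of pellet4 in the frame of tray_mid above 0 m and y of pellet4 in the frame of tray_mid above 0 m) or (x of pellet5 in the frame of tray_mid above 0 m and y of pellet5 in the frame of tray_mid above 0 m) or (x of pellet6 in the frame of tray_mid above 0 m and y of pellet6 in the frame of tray_mid above 0 m)) and linear speed of each of pellet1, pellet2, pellet3, pellet4, pellet5, pellet6 below 0.03 m/s and value of joint drawer above 0.12 m), for 0.3 s.
2. the drawer is pushed fully home (value of joint drawer below 0.006 m), for 0.2 s.
At the end, for the whole second after the job is handed in: All six pellets lie at rest on the tray's floor in a single layer (centres within 15 mm above the floor), at least one in each quarter of the tray; the drawer is home to within 6 mm; the shaker stands upright (within 0.1 rad) on the bench, let go and at rest, clear of the oven (x of pellet1 in the frame of tray_mid between -0.075 and 0.075 m and x of pellet2 in the frame of tray_mid between -0.075 and 0.075 m and x of pellet3 in the frame of tray_mid between -0.075 and 0.075 m and x of pellet4 in the frame of tray_mid between -0.075 and 0.075 m and x of pellet5 in the frame of tray_mid between -0.075 and 0.075 m and x of pellet6 in the frame of tray_mid between -0.075 and 0.075 m and y of pellet1 in the frame of tray_mid between -0.098 and 0.098 m and y of pellet2 in the frame of tray_mid between -0.098 and 0.098 m and y of pellet3 in the frame of tray_mid between -0.098 and 0.098 m and y of pellet4 in the frame of tray_mid between -0.098 and 0.098 m and y of pellet5 in the frame of tray_mid between -0.098 and 0.098 m and y of pellet6 in the frame of tray_mid between -0.098 and 0.098 m and z of pellet1 in the frame of tray_mid between 0 and 0.015 m and z of pellet2 in the frame of tray_mid between 0 and 0.015 m and z of pellet3 in the frame of tray_mid between 0 and 0.015 m and z of pellet4 in the frame of tray_mid between 0 and 0.015 m and z of pellet5 in the frame of tray_mid between 0 and 0.015 m and z of pellet6 in the frame of tray_mid between 0 and 0.015 m and ((x of pellet1 in the frame of tray_mid below 0 m and y of pellet1 in the frame of tray_mid below 0 m) or (x of pellet2 in the frame of tray_mid below 0 m and y of pellet2 in the frame of tray_mid below 0 m) or (x of pellet3 in the frame of tray_mid below 0 m and y of pellet3 in the frame of tray_mid below 0 m) or (x of pellet4 in the frame of tray_mid below 0 m and y of pellet4 in the frame of tray_mid below 0 m) or (x of pellet5 in the frame of tray_mid below 0 m and y of pellet5 in the frame of tray_mid below 0 m) or (x of pellet6 in the frame of tray_mid below 0 m and y of pellet6 in the frame of tray_mid below 0 m)) and ((x of pellet1 in the frame of tray_mid below 0 m and y of pellet1 in the frame of tray_mid above 0 m) or (x of pellet2 in the frame of tray_mid below 0 m and y of pellet2 in the frame of tray_mid above 0 m) or (x of pellet3 in the frame of tray_mid below 0 m and y of pellet3 in the frame of tray_mid above 0 m) or (x of pellet4 in the frame of tray_mid below 0 m and y of pellet4 in the frame of tray_mid above 0 m) or (x of pellet5 in the frame of tray_mid below 0 m and y of pellet5 in the frame of tray_mid above 0 m) or (x of pellet6 in the frame of tray_mid below 0 m and y of pellet6 in the frame of tray_mid above 0 m)) and ((x of pellet1 in the frame of tray_mid above 0 m and y of pellet1 in the frame of tray_mid below 0 m) or (x of pellet2 in the frame of tray_mid above 0 m and y of pellet2 in the frame of tray_mid below 0 m) or (x of pellet3 in the frame of tray_mid above 0 m and y of pellet3 in the frame of tray_mid below 0 m) or (x of pellet4 in the frame of tray_mid above 0 m and y of pellet4 in the frame of tray_mid below 0 m) or (x of pellet5 in the frame of tray_mid above 0 m and y of pellet5 in the frame of tray_mid below 0 m) or (x of pellet6 in the frame of tray_mid above 0 m and y of pellet6 in the frame of tray_mid below 0 m)) and ((x of pellet1 in the frame of tray_mid above 0 m and y of pellet1 in the frame of tray_mid above 0 m) or (x of pellet2 in the frame of tray_mid above 0 m and y of pellet2 in the frame of tray_mid above 0 m) or (x of pellet3 in the frame of tray_mid above 0 m and y of pellet3 in the frame of tray_mid above 0 m) or (x of pellet4 in the frame of tray_mid above 0 m and y of pellet4 in the frame of tray_mid above 0 m) or (x of pellet5 in the frame of tray_mid above 0 m and y of pellet5 in the frame of tray_mid above 0 m) or (x of pellet6 in the frame of tray_mid above 0 m and y of pellet6 in the frame of tray_mid above 0 m)) and linear speed of each of pellet1, pellet2, pellet3, pellet4, pellet5, pellet6, shaker below 0.03 m/s and value of joint drawer below 0.006 m and angle between shaker_handle's own z axis and vertical below 0.1 rad and height (world z) of shaker_handle between 0.086 and 0.106 m and contact force between shaker and the fingers below 0.5 N and contact force between shaker and oven below 0.2 N); the robot touches nothing.
It fails at once if the drawer is slammed (closing faster than 0.35 m/s) (velocity of joint drawer below -0.35 m/s).
It fails at once if a pellet is flung or dropped from high up (faster than 1.7 m/s, a fall of some 150 mm) (linear speed of any of pellet1, pellet2, pellet3, pellet4, pellet5, pellet6 above 1.7 m/s).
It fails at once if a bystander is moved more than 30 mm or knocked over (distance of any of beaker, jar, spanner, dishes, driver from where it was at the start of the episode above 0.03 m or angle between any of beaker, jar, dishes's own z axis and vertical above 0.35 rad).
It also fails if it takes over 72 s, if anything falls off the work surface, if the arm or the gripper's body presses on something with over 40 N, if the wrist force passes 120 N, or if a joint passes its speed limit or range.

## Working session

There is one attempt and no reset: what is moved stays moved. The work goes in short steps, Python scripts to look and compute and a shell command to move; the robot and the scene stay as the last step left them, time stands still between calls to the robot, and variables do not carry over. Pictures are saved under pics/ and viewed, and the job is handed in when it is done.

```bash
mkdir -p pics; cat > h.py <<'E'
import numpy as np, cv2
from rig import ctrl
def snap(cam,name,crop=None,scale=1):
    im=ctrl.camera(cam)
    im=im[:,:,::-1]
    if crop: 
        c0,r0,c1,r1=crop; im=im[r0:r1,c0:c1]
    if scale!=1: im=cv2.resize(im,None,fx=scale,fy=scale,interpolation=cv2.INTER_CUBIC)
    cv2.imwrite('pics/'+name+'.png',im)
def ray(cam,px,z,cal=None):
    cal=cal or ctrl.calibration(cam)
    K=np.array(cal['mtx']);E=np.array(cal['extrinsics'])
    R=E[:3,:3];t=E[:3,3]
    d=R.T@np.linalg.solve(K,np.array([px[0],px[1],1.]))
    o=-R.T@t
    return o+d*(z-o[2])/d[2]
def proj(cam,P,cal=None):
    cal=cal or ctrl.calibration(cam)
    K=np.array(cal['mtx']);E=np.array(cal['extrinsics'])
    p=K@(E[:3,:3]@np.array(P)+E[:3,3]); return p[:2]/p[2]
E
python3 - <<'E'
from h import *
s=ctrl.sense(); print(s)
snap('scene','s0');snap('top','t0');snap('wrist','w0')
for c in('scene','top'):print(ctrl.calibration(c))
E
```

```text
{'time': 0.0, 'joint_pos': array([-1.16061538,  0.3328913 , -0.06469534,  1.46095737,  0.02162119,
        1.34988498, -0.08853022]), 'joint_vel': array([ 8.59171383e-04, -1.21771601e-03, -1.97576581e-05,  6.35093366e-04,
       -1.18196226e-03,  4.86234301e-04,  1.39664488e-04]), 'joint_efforts': array([ 4.09852746e-04, -6.23268628e+01,  2.48265773e-02, -3.89893520e+01,
       -6.13347441e-02,  3.99467780e-02,  1.23613236e-04]), 'tcp_pos': array([0.26197396, 0.56701555, 0.22173414]), 'tool_rot': array([-1.11409391e-04,  2.14709845e-01,  9.76677613e-01, -7.13763884e-04]), 'ft_force': array([0.20826753, 0.3910226 , 1.14338814]), 'ft_torque': array([-0.02694174,  0.08025656,  0.01320222]), 'opening': 0.08740658952788292}
{'mtx': array([[503.2922142 ,   0.        , 323.05543218],
       [  0.        , 503.2922142 , 193.75479055],
       [  0.        ,   0.        ,   1.        ]]), 'extrinsics': array([[ 0.78211536,  0.62300404,  0.01270933, -0.44414846],
       [ 0.4203813 , -0.5124691 , -0.74876898, -0.12216789],
       [-0.45997296,  0.59096649, -0.6627092 ,  1.6826797 ],
       [ 0.        ,  0.        ,  0.        ,  1.        ]])}
{'mtx': array([[417.07999244,   0.        , 315.88171485],
       [  0.        , 417.07999244, 197.57093196],
       [  0.        ,   0.        ,   1.        ]]), 'extrinsics': array([[ 0.01413276, -0.99982767, -0.01203757,  0.0630191 ],
       [-0.98589451, -0.01192588, -0.16694246,  0.5463828 ],
       [ 0.16677013,  0.01422713, -0.98589315,  1.11116049],
       [ 0.        ,  0.        ,  0.        ,  1.        ]])}
```

View pics/s0.png

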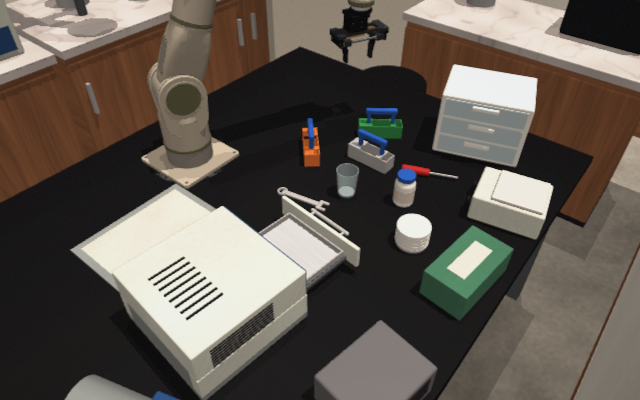

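View pics/t0.png

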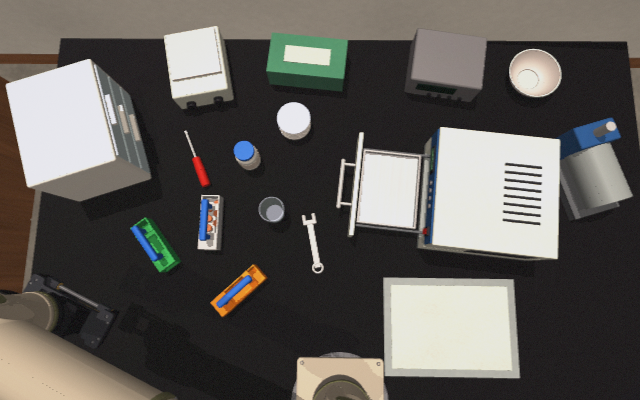

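View pics/w0.png

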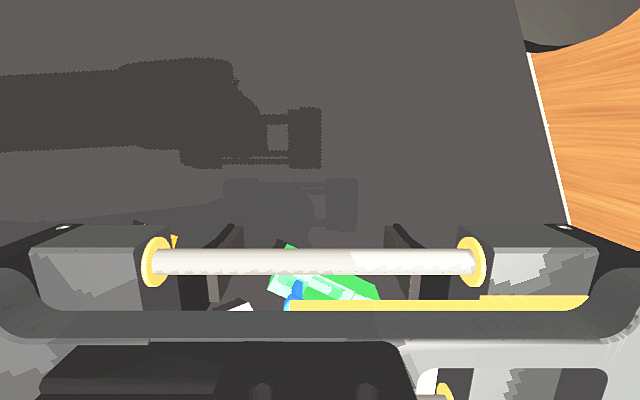

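Shaker candidates in the top view are grey/steel (209,222), green (155,245) and orange (238,290). The steel one shows red pellets inside, so I choose it. The drawer tray is at (390,190) and its handle at (345,183).

```bash
python3 - <<'E'
from h import *
snap('top','tc',(170,120,290,280),4)
for c in('top','scene'):
    im=ctrl.camera(c)
    cal=ctrl.calibration(c)
    for q in('shaker','shaker_handle','tray_mid','drawer_handle','oven','shaker_mouth','pellet1','beaker','jar','driver','dishes'):
        r=ctrl.regions_of(c,q) if q!='tray_mid' else ctrl.regions_of(c,q)
        for d in r[:4]:
            m=d['region'].astype(np.uint8); rr=cv2.minAreaRect(cv2.findNonZero(m)) if m.any() else None
            print(c,q,round(d['conf'],2),np.round(d['point']), rr)
E
```

```text
top shaker 0.91 [155. 244.] ((154.38194274902344, 244.0638427734375), (55.443851470947266, 23.10160255432129), 55.885528564453125)
top shaker 0.72 [382. 189.] ((381.2160339355469, 186.84970092773438), (86.70811462402344, 102.80348205566406), 6.088528156280518)
top shaker 0.63 [239. 292.] ((238.47547912597656, 289.5641784667969), (20.026020050048828, 59.1566162109375), 47.48955535888672)
top shaker 0.56 [209. 221.] ((209.8962860107422, 222.4903564453125), (24.429412841796875, 56.4307861328125), 5.314545154571533)
top shaker_handle 0.96 [235. 291.] ((237.87017822265625, 289.96685791015625), (19.84595489501953, 59.017555236816406), 48.012786865234375)
top shaker_handle 0.8 [208. 222.] ((209.83888244628906, 222.01211547851562), (24.02039909362793, 54.57234573364258), 2.045408248901367)
top shaker_handle 0.76 [155. 247.] ((154.57691955566406, 244.11537170410156), (57.41146469116211, 24.12945556640625), 56.30992889404297)
top shaker_handle 0.58 [246. 152.] ((246.00001525878906, 155.0), (29.698484420776367, 22.62741470336914), 45.0)
top tray_mid 0.95 [378. 191.] ((381.2640380859375, 186.919
[... 3035 characters left out ...]
4. 191.] ((404.5540771484375, 187.17567443847656), (20.878671646118164, 38.30496597290039), 9.462322235107422)
scene pellet1 0.53 [405. 191.] ((404.62994384765625, 187.58999633789062), (21.21320343017578, 37.75950241088867), 8.13010311126709)
scene beaker 0.6 [346. 180.] ((347.0, 180.5), (33.0, 22.0), 90.0)
scene jar 0.93 [406. 190.] ((404.5799255371094, 186.94000244140625), (20.647518157958984, 38.18376541137695), 8.130102157592773)
scene driver 0.54 [420. 167.] ((418.80377197265625, 169.932373046875), (34.91877365112305, 7.879900932312012), 11.888657569885254)
scene dishes 0.91 [415. 227.] ((412.5882873535156, 232.64707946777344), (34.440059661865234, 38.80569839477539), 14.03624439239502)
```

View pics/tc.png

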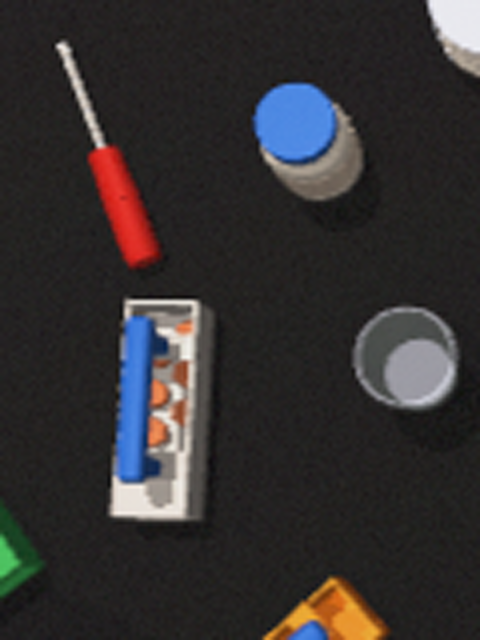

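The close crop confirms the steel one: hood at its lower end (nose towards the robot, world -x), pellets behind it, blue bar along the length. Now I'll measure the poses.

```bash
python3 - <<'E'
from h import *
im=ctrl.camera('top'); cal=ctrl.calibration('top')
hsv=cv2.cvtColor(im,cv2.COLOR_RGB2HSV)
def blue(h,box):
    c0,r0,c1,r1=box
    m=np.zeros(h.shape[:2],np.uint8); s=h[r0:r1,c0:c1]
    m[r0:r1,c0:c1]=((s[...,0]>100)&(s[...,0]<125)&(s[...,1]>130)&(s[...,2]>120))*255
    return m
m=blue(hsv,(195,185,222,255))
rr=cv2.minAreaRect(cv2.findNonZero(m)); bp=cv2.boxPoints(rr)
print(rr)
for p in bp: print(p, ray('top',p,0.106,cal)[:2])
c=ray('top',rr[0],0.104,cal); print('handle top',c, proj('scene',c))
sc=ctrl.camera('scene'); hs=cv2.cvtColor(sc,cv2.COLOR_RGB2HSV)
m=blue(hs,(340,120,400,180)); rr=cv2.minAreaRect(cv2.findNonZero(m)); print('scene',rr)
# scene ray at heights
print(ray('scene',rr[0],0.096))
cv2.imwrite('pics/tray.png',cv2.resize(im[110:280,320:580,::-1],None,fx=3,fy=3,interpolation=cv2.INTER_CUBIC))
cv2.imwrite('pics/trays.png',cv2.resize(sc[150:350,180:380,::-1],None,fx=3,fy=3,interpolation=cv2.INTER_CUBIC))
E
```

```text
((202.8443603515625, 218.9902801513672), (6.674476623535156, 40.2963752746582), 3.5763344764709473)
[198.25682 238.89105] [0.42296039 0.37307185]
[200.77043 198.67316] [0.52879105 0.3729141 ]
[207.4319  199.08951] [0.5278926  0.35522274]
[204.91829 239.3074 ] [0.42211436 0.35566411]
handle top [0.47523848 0.36479205 0.104     ] [371.8403066  135.26128481]
scene ((383.9639892578125, 148.6835479736328), (62.46821975708008, 14.665594100952148), 48.99091720581055)
[0.53969888 0.3385725  0.096     ]
```

View pics/tray.png

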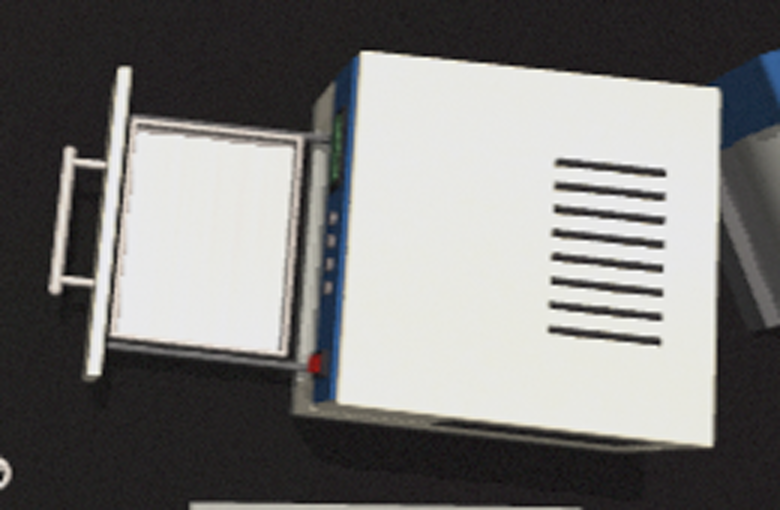

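View pics/trays.png

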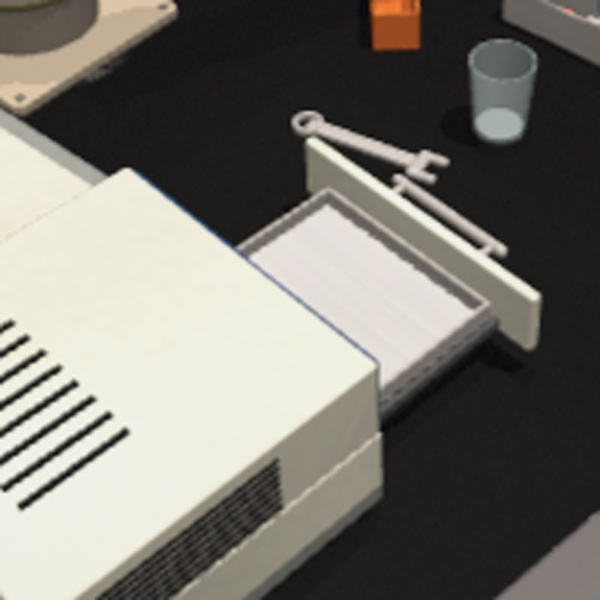

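```bash
python3 - <<'E'
from h import *
cal=ctrl.calibration('top')
def P(u,v,z): return ray('top',(320+u/3,110+v/3),z,cal)
ps=[P(135,122,.066),P(304,139,.066),P(281,355,.066),P(110,335,.066)]
for p in ps: print('rim',p[:2].round(4))
for i in range(4): print(np.linalg.norm(ps[i]-ps[(i+1)%4]).round(4))
print('c',np.mean(ps,0))
a,b=P(125,68,.094),P(93,378,.094); print('panel',a,b,np.linalg.norm(a-b),(a+b)/2)
a2,b2=P(69,149,.067),P(55,292,.067); print('bar',a2,b2,np.linalg.norm(a2-b2),(a2+b2)/2)
ov=[P(361,51,.18),P(720,88,.18),P(713,445,.18),P(336,404,.18)]
for i in range(4): print('ov',ov[i][:2].round(4),np.linalg.norm(ov[i]-ov[(i+1)%4]).round(4))
for n,(x,y,z) in dict(driver=(200,168,.01),beaker=(271,208,.05),jar=(245,150,.1),dish=(294,121,.06)).items(): print(n,ray('top',(x,y),z,cal)[:2])
def ang(d): return np.degrees(np.arctan2(d[1],d[0]))
for d in (ps[1]-ps[0],ps[2]-ps[3],ps[0]-ps[3],ps[1]-ps[2],a-b,a2-b2,ov[1]-ov[0],ov[2]-ov[3],ov[0]-ov[3]): print(ang(d))
# trough rims
Q=lambda u,v,z: ray('top',(170+u/4,120+v/4),z,cal)[:2]
print('trough',Q(126,300,.051),Q(201,300,.051),Q(110,516,.051),Q(190,520,.051))
E
```

```text
rim [ 0.6759 -0.0646]
rim [ 0.6613 -0.22  ]
rim [ 0.4616 -0.1939]
rim [ 0.4776 -0.0411]
0.1561
0.2015
0.1537
0.1997
c [ 0.56909284 -0.12991103  0.066     ]
panel [ 0.7184765  -0.05284259  0.094     ] [ 0.43661331 -0.02380536  0.094     ] 0.283354936068225 [ 0.57754491 -0.03832398  0.094     ]
bar [ 0.64921221 -0.00360127  0.067     ] [0.51589294 0.00860859 0.067     ] 0.1338772131718839 [0.58255258 0.00250366 0.067     ]
ov [ 0.7065 -0.2419] 0.2973
ov [ 0.6774 -0.5378] 0.2954
ov [ 0.3835 -0.508 ] 0.2977
ov [ 0.4118 -0.2116] 0.2963
driver [0.63479069 0.40895662]
beaker [0.51421611 0.19350897]
jar [0.664484   0.26280394]
dish [0.76233797 0.13505747]
-95.34404846364602
-95.9855489381194
-6.769281088463031
-7.4442169261738504
-5.881796030237921
-5.23275574912269
-95.62523634764956
-95.45617162706225
-5.87873079007044
trough [0.54811285 0.38773957] [0.54874025 0.33554356] [0.39914536 0.389695  ] [0.39719144 0.33506818]
```

Shaker handle is at (0.474, 0.364), nose to -x. Tray_mid is at (0.569, -0.130), oven yaw -95.6°, drawer out about 0.182. The panel, bar, front face and all lengths agree with the given sizes. Now I turn the jaws across the bar and move over it.

```bash
python3 -m inch '[[[0,0,0],[0,0,-0.108],1],[[0,0,0],[0,0,-0.108],1],[[0,0,0],[0,0,-0.108],1],[[0,0,0],[0,0,-0.108],1],[[-42,-41,0],[0,0,0],1],[[-42,-41,0],[0,0,0],1],[[-42,-41,0],[0,0,0],1],[[-42,-41,0],[0,0,0],1],[[-42,-41,20],[0,0,0],1],[[0,0,0],[0,0,0],1]]'
cat >> h.py <<'E'
from scipy.spatial.transform import Rotation as Rn
def tool():
    s=ctrl.sense(); q=s['tool_rot']; R=Rn.from_quat([q[1],q[2],q[3],q[0]]).as_matrix()
    return s,s['tcp_pos'],R
def goto(p,yaw=None,dip=0.):
    """tool shift (mm) & rotvec to reach pos p with tool x at heading yaw(rad), nose dip(deg)"""
    s,t,R=tool()
    print('t',round(s['time'],2),'tcp',t.round(4),'F',s['ft_force'].round(1),'open',round(s['opening'],4))
    print('xyz tool mm',(R.T@(np.array(p)-t)*1000).round(1))
    if yaw is not None:
        Rg=np.c_[[np.cos(yaw),np.sin(yaw),0],[np.sin(yaw),-np.cos(yaw),0],[0,0,-1]]
        Rg=Rg@Rn.from_rotvec([0,-np.radians(dip),0]).as_matrix()
        print('turn',Rn.from_matrix(R.T@Rg).as_rotvec().round(3))
E
python3 -c "
from h import *
goto((0.474,0.364,0.077),np.pi)"
```

```text
time: 2.5
tcp_pos: [0.4443, 0.3873, 0.2048]
tool_rot: [0.0, 0.006, 1.0, -0.002]
ft_force: [0.1, 0.1, -0.4]
opening: 0.0873
t 2.5 tcp [0.4443 0.3873 0.2048] F [ 0.1  0.1 -0.4] open 0.0873
xyz tool mm [-29.8 -22.4 127.9]
turn [-0.004  0.001 -0.011]
```

```bash
python3 -m inch '[[[-15,-11,15],[0,0,-0.006],1],[[-15,-11,15],[0,0,-0.006],1],[[0,0,30],[0,0,0],1],[[0,0,0],[0,0,0],1]]'
python3 - <<'E'
from h import *
goto((0.474,0.364,0.077),np.pi)
snap('top','t1',(150,120,310,280),4); snap('wrist','w1')
E
```

```text
time: 2.9
tcp_pos: [0.4675, 0.3708, 0.1427]
tool_rot: [-0.002, -0.005, 1.0, -0.002]
ft_force: [-0.5, -0.7, -0.3]
opening: 0.0874
t 2.9 tcp [0.4675 0.3708 0.1427] F [-0.5 -0.7 -0.3] open 0.0874
xyz tool mm [-6.7 -6.6 65.7]
turn [-0.004 -0.005  0.01 ]
```

View pics/w1.png

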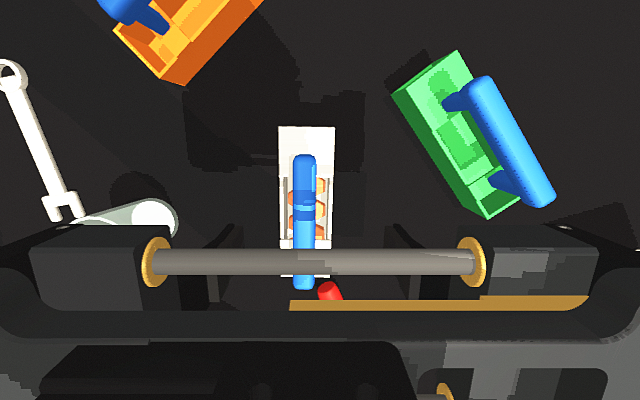

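View pics/t1.png

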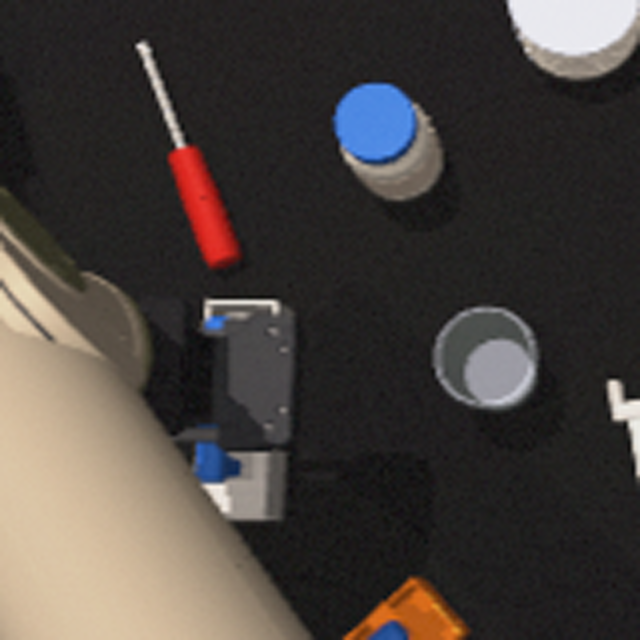

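The wrist view shows the bar vertical at column 304, slightly left of the jaw midline (~315), which matches the computed 6.6 mm offset. I centre and descend.

```bash
python3 -m inch '[[[-5,-5,5],[0,0,0.008],1],[[-2,-2,15],[0,0,0],1],[[0,0,25],[0,0,0],1],[[0,0,20],[0,0,0],1],[[0,0,0],[0,0,0],1]]'
python3 - <<'E'
from h import *
goto((0.474,0.364,0.077),np.pi)
cal=ctrl.calibration('wrist'); snap('wrist','w2')
print(proj('wrist',(0.4195,0.364,0.106),cal),proj('wrist',(0.5295,0.364,0.106),cal))
E
```

```text
time: 3.5
tcp_pos: [0.4747, 0.3642, 0.0784]
tool_rot: [-0.002, -0.002, 1.0, -0.002]
ft_force: [-0.8, -0.6, -0.7]
opening: 0.0875
t 3.5 tcp [0.4747 0.3642 0.0784] F [-0.8 -0.6 -0.7] open 0.0875
xyz tool mm [ 0.7 -0.2  1.4]
turn [-0.003 -0.003  0.003]
[311.7889831  155.17251823] [311.5347167  345.90061113]
```

View pics/w2.png

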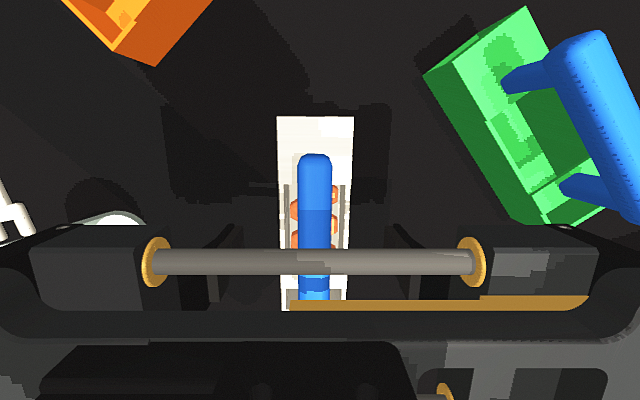

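The bar's nose end shows at (314,154) against a predicted (312,155), so it is centred. Gripping now.

```bash
python3 -m inch '[[[0,0,1],[0,0,0],0],[[0,0,0],[0,0,0],0],[[0,0,0],[0,0,0],0],[[0,0,0],[0,0,0],0],[[0,0,0],[0,0,0],0],[[0,0,0],[0,0,0],0],[[0,0,0],[0,0,0],0]]'
```

```text
time: 4.25
tcp_pos: [0.4761, 0.3656, 0.0805]
tool_rot: [0.0, -0.002, 1.0, 0.0]
ft_force: [0.5, -0.3, -0.4]
opening: 0.039
```

```bash
python3 -m inch '[[[0,0,0],[0,0,0],0],[[0,0,0],[0,0,0],0],[[0,0,0],[0,0,0],0],[[0,0,0],[0,0,0],0],[[0,0,0],[0,0,0],0],[[0,0,0],[0,0,0],0]]'
```

```text
time: 4.85
tcp_pos: [0.476, 0.3655, 0.0803]
tool_rot: [-0.0, -0.002, 1.0, -0.0]
ft_force: [0.6, -0.4, -1.0]
opening: 0.0178
```

Gripped (17.8 mm = bar width). Lifting slowly, then a check for slip.

```bash
python3 -m inch '[[[0,0,-8],[0,0,0],0],[[0,0,-20],[0,0,0],0],[[0,0,-30],[0,0,0],0],[[0,0,-35],[0,0,0],0],[[0,0,-35],[0,0,0],0],[[0,0,-12],[0,0,0],0],[[0,0,0],[0,0,0],0]]'
cat >> h.py <<'E'
TM=np.array([0.569,-0.130,0.05]); U=np.array([-0.0976,-0.9952,0]); V=np.array([0.9952,-0.0976,0])
YAW=np.radians(174.4)
LX,LZ=0.0765,0.076
def tcp_for(u,v,z,dip):
    th=np.radians(dip); h=-V; k=np.array([0,0,1.])
    lip=TM*[1,1,0]+u*U+v*V+z*k
    return lip-LX*(np.cos(th)*h-np.sin(th)*k)-LZ*(-np.sin(th)*h-np.cos(th)*k)
E
python3 - <<'E'
from h import *
p=tcp_for(-.037,.07,.085,20); print(p)
p[2]=0.22; goto(p,YAW)
snap('scene','s3',(280,60,480,220),4); 
E
```

```text
time: 5.55
tcp_pos: [0.4767, 0.3662, 0.2221]
tool_rot: [0.001, -0.002, 1.0, 0.001]
ft_force: [-0.3, -0.5, -3.6]
opening: 0.0176
[ 0.68794787 -0.10448875  0.18258118]
t 5.55 tcp [0.4767 0.3662 0.2221] F [-0.3 -0.5 -3.6] open 0.0176
xyz tool mm [-209.8 -471.4    1.5]
turn [0.002 0.002 0.101]
```

View pics/s3.png

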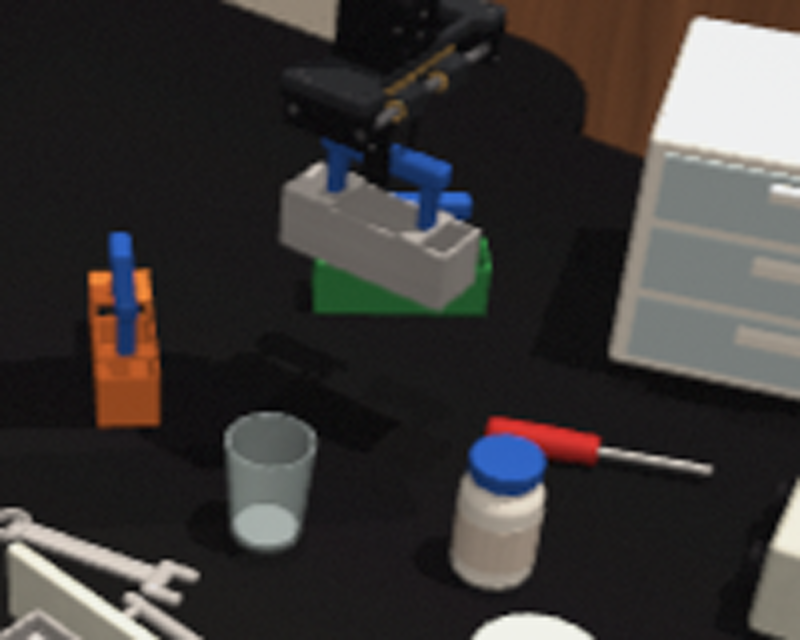

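The shaker hangs level from the fingers, clear of the beaker and jar. Now I carry it over to the tray.

```bash
python3 -m inch '[[[-6,-13,0],[0,0,0],0],[[-10,-25,0],[0,0,0.01],0],[[-14,-32,0],[0,0,0.01],0],[[-14,-34,0],[0,0,0.01],0],[[-14,-34,0],[0,0,0.01],0],[[-14,-34,0],[0,0,0.01],0],[[-14,-34,0],[0,0,0.01],0],[[-14,-34,0],[0,0,0.01],0],[[-14,-34,0],[0,0,0.01],0],[[-14,-34,0],[0,0,0.01],0],[[-14,-34,0],[0,0,0.01],0],[[-10,-20,0],[0,0,0.01],0]]'
python3 - <<'E'
from h import *
p=tcp_for(-.037,.07,.085,20); print(p)
p[2]=0.22; goto(p,YAW)
E
```

```text
time: 6.8
tcp_pos: [0.611, -0.008, 0.2184]
tool_rot: [-0.001, 0.056, 0.998, -0.001]
ft_force: [-0.3, -1.1, -3.2]
opening: 0.0178
[ 0.68794787 -0.10448875  0.18258118]
t 6.8 tcp [ 0.611  -0.008   0.2184] F [-0.3 -1.1 -3.2] open 0.0178
xyz tool mm [-87.2 -87.3  -1.6]
turn [-0.002 -0.003 -0.014]
```

Next stretch, then dip to 18° and lower.

```bash
python3 -m inch '[[[-15,-15,0],[0,0,-0.005],0],[[-22,-22,0],[0,0,-0.005],0],[[-22,-22,0],[0,0,-0.004],0],[[-15,-15,0],[0,0,0],0],[[-9,-9,0],[0,0,0],0],[[-4,-4,0],[0,0,0],0],[[0,0,0],[0,-0.1,0],0],[[0,0,0],[0,-0.1,0],0],[[0,0,0],[0,-0.11,0],0],[[0,0,0],[0,0,0],0]]'
python3 - <<'E'
from h import *
p=tcp_for(-.037,.07,.085,18); print(p)
goto(p,YAW,18)
E
```

```text
time: 7.8
tcp_pos: [0.6854, -0.0981, 0.2172]
tool_rot: [0.152, 0.046, 0.987, -0.007]
ft_force: [-1.5, 0.0, -3.5]
opening: 0.0177
[ 0.69130923 -0.1048184   0.1809201 ]
t 7.8 tcp [ 0.6854 -0.0981  0.2172] F [-1.5  0.  -3.5] open 0.0177
xyz tool mm [ 4.7 -6.2 36.5]
turn [ 0.002 -0.008  0.004]
```

```bash
python3 -m inch '[[[2,-3,12],[0,-0.008,0.003],0],[[2,-3,14],[0,0,0],0],[[1,0,10],[0,0,0],0],[[0,0,0],[0,0,0],0]]'
python3 - <<'E'
from h import *
p=tcp_for(-.037,.07,.085,18)
goto(p,YAW,18)
snap('scene','s4',(200,120,400,280),4);snap('top','t4',(320,80,480,260),4);snap('wrist','w4')
E
```

```text
time: 8.2
tcp_pos: [0.695, -0.1043, 0.1818]
tool_rot: [0.156, 0.047, 0.987, -0.007]
ft_force: [-1.1, 1.0, -2.6]
opening: 0.0179
t 8.2 tcp [ 0.695  -0.1043  0.1818] F [-1.1  1.  -2.6] open 0.0179
xyz tool mm [ 3.7 -0.9 -0.3]
turn [ 0.001 -0.001  0.002]
```

View pics/s4.png

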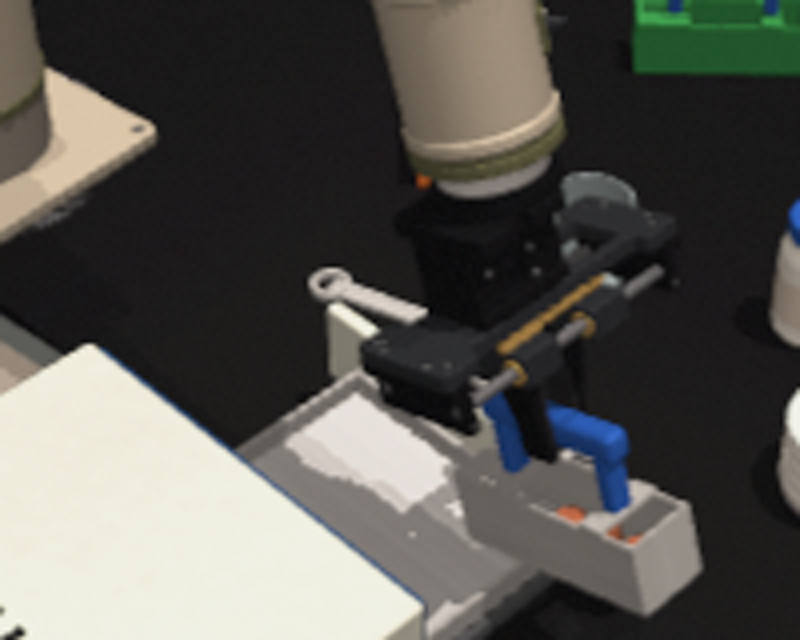

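View pics/w4.png

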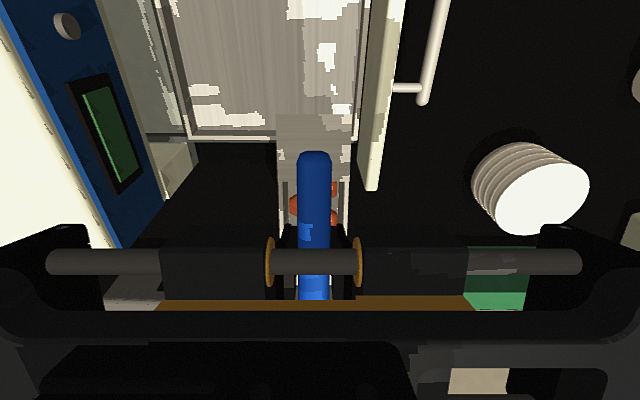

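View pics/t4.png

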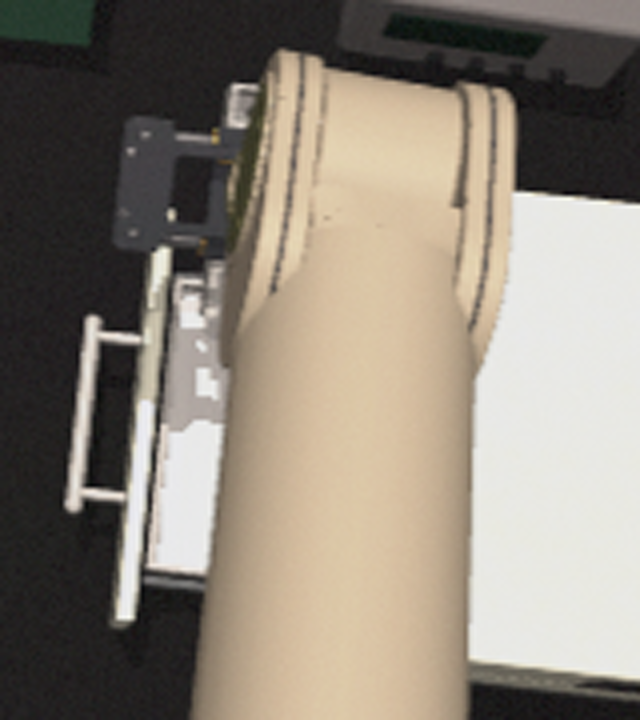

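The wrist camera (pic w4) looks past the nose (313,118) onto the tray, with pellets still inside at (300,205) and (330,215). I start shaking.

```bash
python3 -m inch '[[[12,0,0],[0,0,0],0],[[-12,0,0],[0,0,0],0],[[12,0,0],[0,0,0],0],[[-12,0,0],[0,0,0],0],[[12,0,0],[0,0,0],0],[[-12,0,0],[0,0,0],0],[[12,0,0],[0,0,0],0],[[-12,0,0],[0,0,0],0]]'
python3 - <<'E'
from h import *
p=tcp_for(-.037,.07,.085,18)
goto(p,YAW,18)
snap('scene','s5',(200,120,400,280),4);snap('wrist','w5')
E
```

```text
time: 9.15
tcp_pos: [0.6941, -0.1044, 0.1844]
tool_rot: [0.157, 0.047, 0.986, -0.007]
ft_force: [1.4, 0.4, -3.5]
opening: 0.0178
t 9.15 tcp [ 0.6941 -0.1044  0.1844] F [ 1.4  0.4 -3.5] open 0.0178
xyz tool mm [ 3.7 -0.7  2.5]
turn [0.002 0.002 0.001]
```

View pics/w5.png

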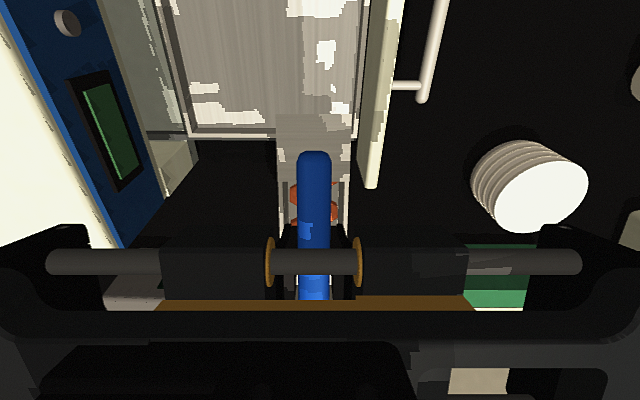

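View pics/s5.png

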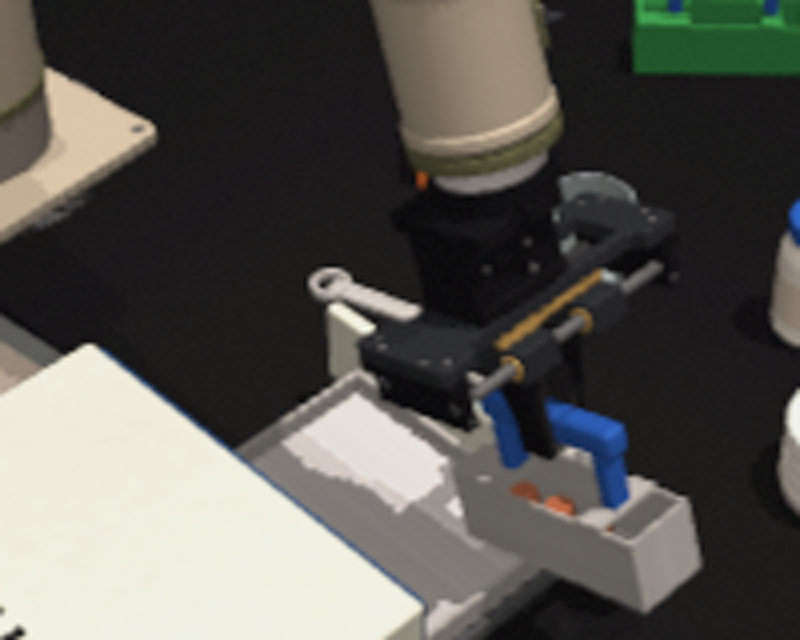

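The pellets crept about 20 mm forward in four shakes. I dip 2° more and go on.

```bash
python3 -m inch '[[[12,0,0],[0,-0.03,0],0],[[-12,0,0],[0,0,0],0],[[12,0,0],[0,0,0],0],[[-12,0,0],[0,0,0],0],[[12,0,0],[0,0,0],0],[[-12,0,0],[0,0,0],0],[[12,0,0],[0,0,0],0],[[-12,0,0],[0,0,0],0]]'
python3 - <<'E'
from h import *
p=tcp_for(-.037,.07,.085,20)
goto(p,YAW,20)
snap('scene','s6',(200,120,400,280),4);snap('wrist','w6')
E
```

```text
time: 10.05
tcp_pos: [0.6937, -0.1044, 0.1843]
tool_rot: [0.172, 0.047, 0.984, -0.008]
ft_force: [-0.1, -0.5, -2.5]
opening: 0.0178
t 10.05 tcp [ 0.6937 -0.1044  0.1843] F [-0.1 -0.5 -2.5] open 0.0178
xyz tool mm [ 5.9 -0.6 -0.3]
turn [ 0.002 -0.003  0.001]
```

View pics/w6.png

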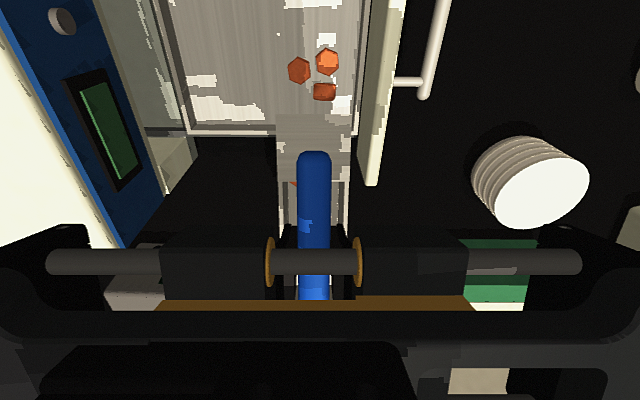

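View pics/s6.png

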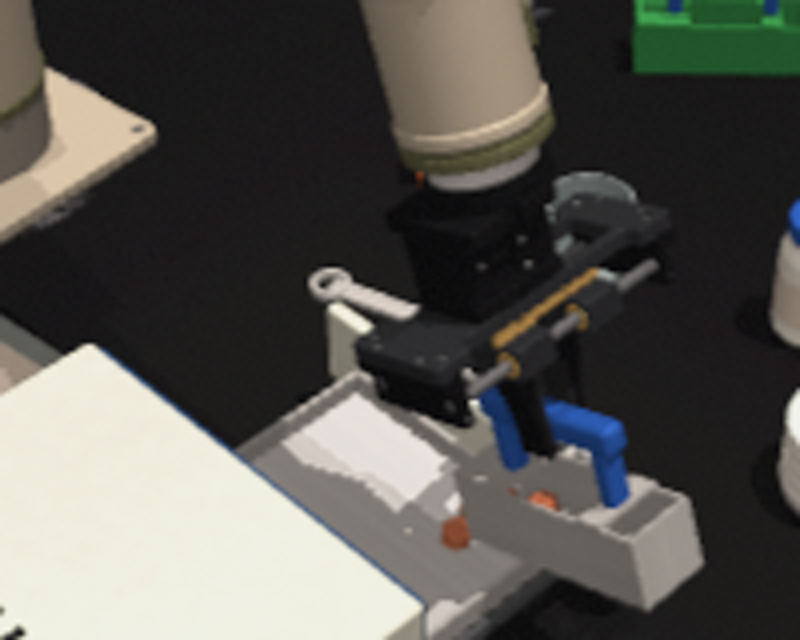

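```bash
cat >> h.py <<'E'
def tray(px,z=0.0565,cam='wrist',cal=None):
    p=ray(cam,px,z,cal)-TM; return (np.array([p@U,p@V])*1000).round(0)
E
python3 - <<'E'
from h import *
cal=ctrl.calibration('wrist')
for p in((299,70),(327,61),(325,91)): print(p,tray(p,.06,cal=cal))
print('lip proj',[proj('wrist',TM+U*-.037+V*v+[0,0,.016],cal).round() for v in (.05,.098)])
im=ctrl.camera('wrist'); cv2.imwrite('pics/w6c.png',cv2.resize(im[20:260,230:400,::-1],None,fx=4,fy=4)[:, :][:600*4//4*1])
cv2.imwrite('pics/w6c.png',cv2.resize(im[30:230,240:390,::-1],None,fx=3,fy=3,interpolation=cv2.INTER_CUBIC))
E
```

```text
(299, 70) [-27.  49.]
(327, 61) [-50.  42.]
(325, 91) [-49.  66.]
lip proj [array([311.,  72.]), array([311., 128.])]
```

View pics/w6c.png

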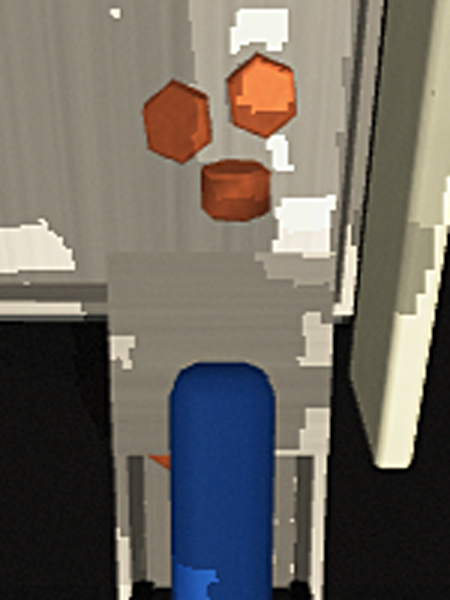

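Three landed in the (-u,+v) quarter at (-27,49), (-50,42) and (-49,66) mm. That leaves three for three quarters, so from here I go one shake at a time. I'll level partly and move sideways to the +u side.

```bash
python3 -m inch '[[[0,0,0],[0,0.08,0],0],[[0,-4,0],[0,0.08,0],0],[[0,-8,0],[0,0,0],0],[[0,-12,0],[0,0,0],0],[[0,-12,0],[0,0,0],0],[[0,-12,0],[0,0,0],0],[[0,-12,0],[0,0,0],0],[[0,-8,0],[0,0,0],0],[[0,-4,0],[0,-0.08,0],0],[[0,-1,0],[0,-0.08,0],0],[[0,0,0],[0,0,0],0]]'
python3 - <<'E'
from h import *
goto(tcp_for(.037,.076,.085,20),YAW,20)
snap('scene','s7',(200,120,400,280),4);snap('wrist','w7')
E
```

```text
time: 11.3
tcp_pos: [0.6864, -0.178, 0.1842]
tool_rot: [0.173, 0.048, 0.984, -0.008]
ft_force: [-0.3, 0.2, -3.1]
opening: 0.0179
t 11.3 tcp [ 0.6864 -0.178   0.1842] F [-0.3  0.2 -3.1] open 0.0179
xyz tool mm [ 0.2 -0.7  1.6]
turn [ 0.002 -0.001 -0.   ]
```

View pics/w7.png

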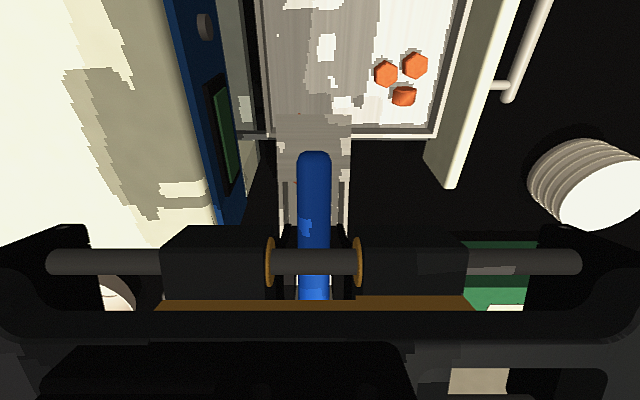

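View pics/s7.png

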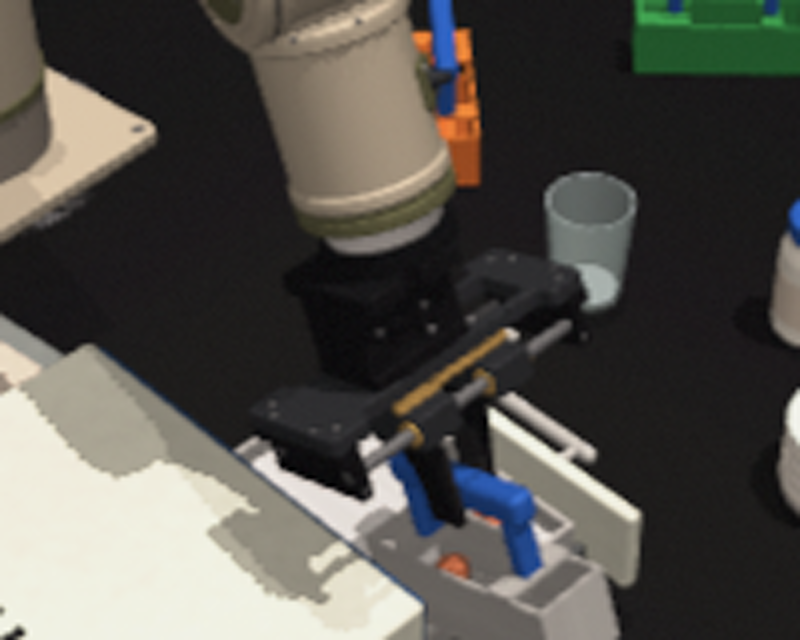

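```bash
python3 -m inch '[[[12,0,1],[0,0,0],0],[[-12,0,0],[0,0,0],0]]' | head -1
cat > look.py <<'E'
from h import *
import sys
# list red blobs in tray seen by the wrist
s,t,R=tool(); cal=ctrl.calibration('wrist'); im=ctrl.camera('wrist')
hsv=cv2.cvtColor(im,cv2.COLOR_RGB2HSV)
m=(((hsv[...,0]<12)|(hsv[...,0]>174))&(hsv[...,1]>140)&(hsv[...,2]>60)).astype(np.uint8); m[235:]=0
n,l,st,c=cv2.connectedComponentsWithStats(m)
for i in range(1,n):
    if st[i,4]>12: print(c[i].round(),st[i,4],'tray',tray(c[i],.06,cal=cal))
cv2.imwrite('pics/%s.png'%sys.argv[1],cv2.resize(im[0:240,200:460,::-1],None,fx=2.5,fy=2.5,interpolation=cv2.INTER_CUBIC))
E
python3 look.py w8
```

```text
time: 11.6
[414.  66.] 427 tray [-49.  43.]
[385.  74.] 372 tray [-26.  49.]
[403.  96.] 409 tray [-45.  67.]
[299. 103.] 482 tray [48. 73.]
```

View pics/w8.png

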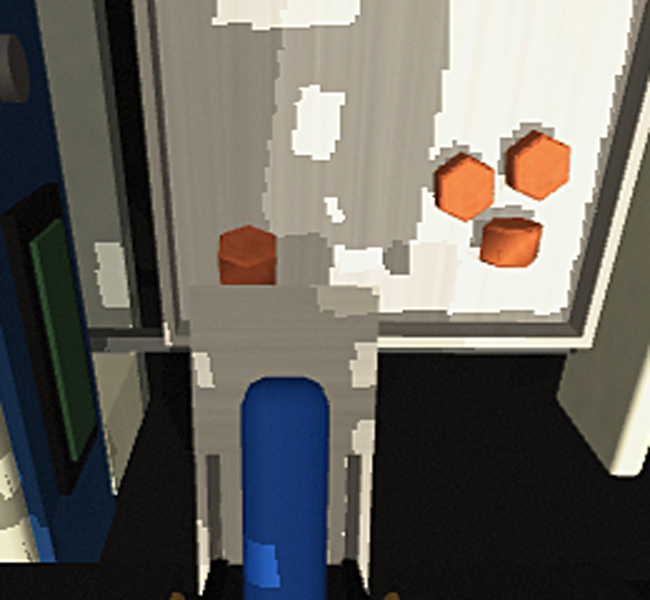

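```bash
python3 -m inch '[[[0,0,0],[0,0,0],0],[[0,0,0],[0,0,0],0]]' | head -1; python3 look.py w9; python3 -c "
from h import *
snap('scene','s9',(240,200,360,300),6)"
```

```text
time: 11.85
[414.  63.] 429 tray [-49.  43.]
[385.  72.] 373 tray [-26.  49.]
[293.  93.] 424 tray [52. 67.]
[404.  94.] 401 tray [-45.  67.]
```

View pics/s9.png

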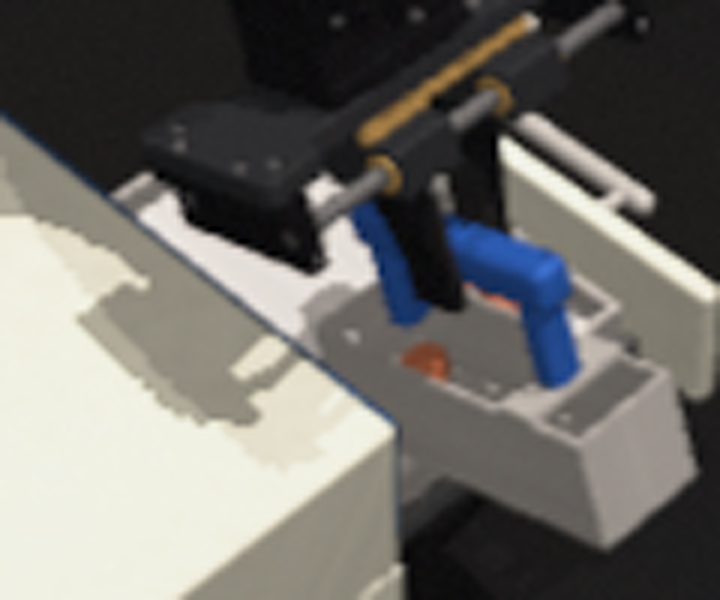

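View pics/w9.png

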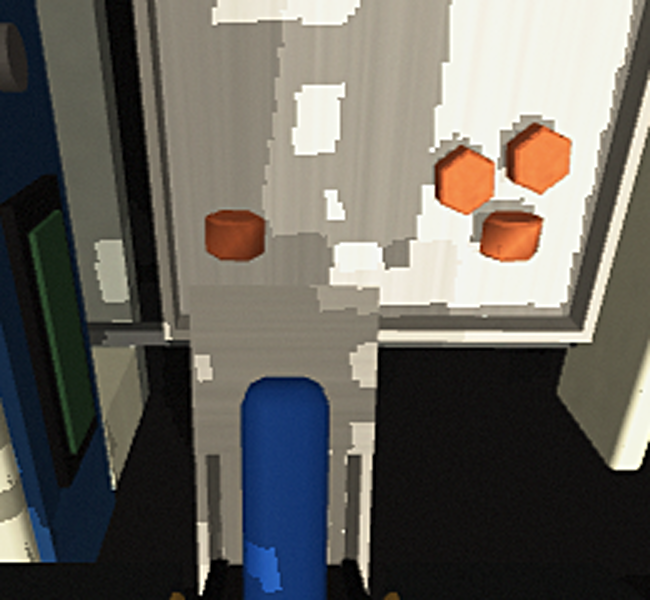

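Pellet 4 is at (+52,+67), standing on its edge. Two are still in the trough. I level to ~5° and move the nose towards -v gently.

```bash
python3 -m inch '[[[0,0,0],[0,0.13,0],0],[[0,0,0],[0,0.13,0],0],[[4,0,0],[0,0,0],0],[[9,0,-1],[0,0,0],0],[[14,0,-1],[0,0,0],0],[[16,0,-1],[0,0,0],0],[[16,0,-2],[0,0,0],0],[[16,0,-1],[0,0,0],0],[[14,0,-1],[0,0,0],0],[[9,0,-1],[0,0,0],0],[[5,0,0],[0,0,0],0],[[2,0,0],[0,0,0],0]]'
python3 -c "
from h import *
goto(tcp_for(.037,-.03,.085,20),YAW,20)"; python3 look.py w10
```

```text
time: 13.15
tcp_pos: [0.5835, -0.167, 0.1832]
tool_rot: [0.045, 0.048, 0.998, -0.001]
ft_force: [1.0, -1.4, -2.6]
opening: 0.0179
t 13.15 tcp [ 0.5835 -0.167   0.1832] F [ 1.  -1.4 -2.6] open 0.0179
xyz tool mm [ 2.2 -1.6  0.4]
turn [ 0.002 -0.259  0.001]
[230.  13.] 432 tray [ 106. -133.]
[327. 113.] 14 tray [ 22. -52.]
[389. 202.] 118 tray [-46.  39.]
[369. 210.] 256 tray [-25.  49.]
[396. 209.] 39 tray [-55.  47.]
[386. 221.] 105 tray [-44.  62.]
```

View pics/w10.png

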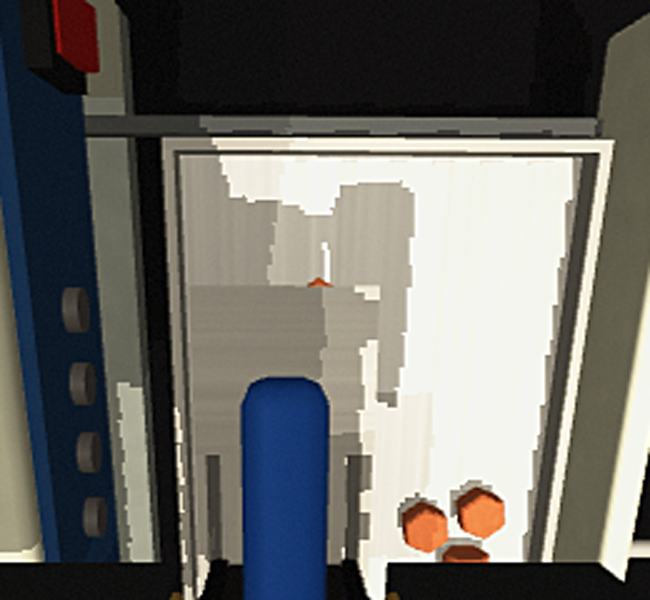

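A pellet peeks out at the lip at (327,113). I shift 6 mm further to +u and dip in two stages.

```bash
python3 -m inch '[[[0,-3,0],[0,-0.05,0],0],[[0,-3,0],[0,-0.05,0],0],[[0,0,0],[0,-0.05,0],0],[[0,0,0],[0,0,0],0],[[0,0,0],[0,0,0],0]]'|head -1;  python3 look.py w11
```

```text
time: 13.7
[232.   3.] 116 tray [ 104. -118.]
[327. 112.] 23 tray [ 28. -34.]
[398. 186.] 230 tray [-49.  41.]
[375. 192.] 234 tray [-25.  48.]
[391. 208.] 269 tray [-45.  68.]
```

View pics/w11.png

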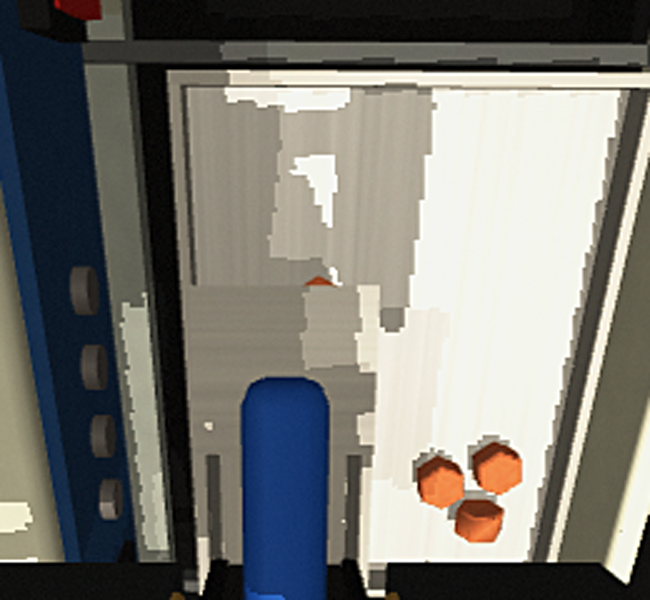

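```bash
python3 -m inch '[[[0,0,0],[0,-0.09,0],0],[[12,0,0],[0,0,0],0],[[-12,0,0],[0,0,0],0],[[0,0,0],[0,0,0],0]]'|head -1;  python3 look.py w12; python3 -c "
from h import *
goto(tcp_for(.043,-.03,.085,20),YAW,20)"
```

```text
time: 14.15
[329.  73.] 448 tray [ 27. -55.]
[399. 175.] 273 tray [-49.  41.]
[376. 180.] 260 tray [-26.  48.]
[391. 196.] 283 tray [-45.  67.]
t 14.2 tcp [ 0.5843 -0.1728  0.1829] F [ 0.1 -0.1 -3.6] open 0.0179
xyz tool mm [ 3.4 -1.9 -0.8]
turn [ 0.001 -0.021  0.002]
```

View pics/w12.png

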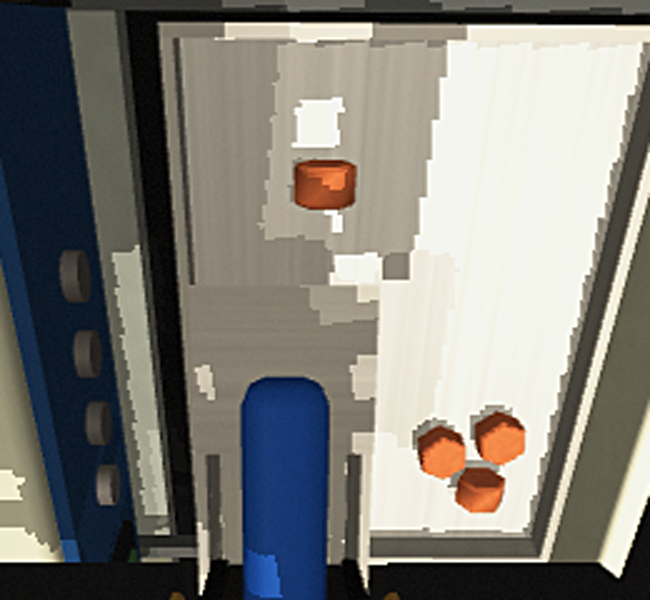

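Fifth is at (+27,-55). I move sideways to the last quarter for the sixth.

```bash
python3 -m inch '[[[0,3,0],[0,0.12,0],0],[[0,8,0],[0,0.12,0],0],[[0,12,0],[0,0,0],0],[[0,14,0],[0,0,0],0],[[0,14,0],[0,0,0],0],[[0,13,0],[0,0,0],0],[[0,8,0],[0,0,0],0],[[0,4,0],[0,-0.1,0],0],[[2,2,0],[0,-0.1,0],0],[[0,0,0],[0,-0.05,0],0],[[0,0,0],[0,0,0],0]]'|head -1;  python3 look.py w13; python3 -c "
from h import *
goto(tcp_for(-.037,-.03,.085,20),YAW,20)
snap('scene','s13',(220,140,380,260),5)"
```

```text
time: 15.3
[64.  1.] 117 tray [ 146. -109.]
[238.  78.] 442 tray [ 26. -56.]
[296. 111.] 68 tray [-22. -28.]
[231. 198.] 280 tray [52. 67.]
t 15.35 tcp [ 0.5882 -0.0949  0.1828] F [ 0.9 -0.1 -2.3] open 0.0178
xyz tool mm [-0.1  0.2  0.3]
turn [ 0.002 -0.011  0.001]
```

View pics/w13.png

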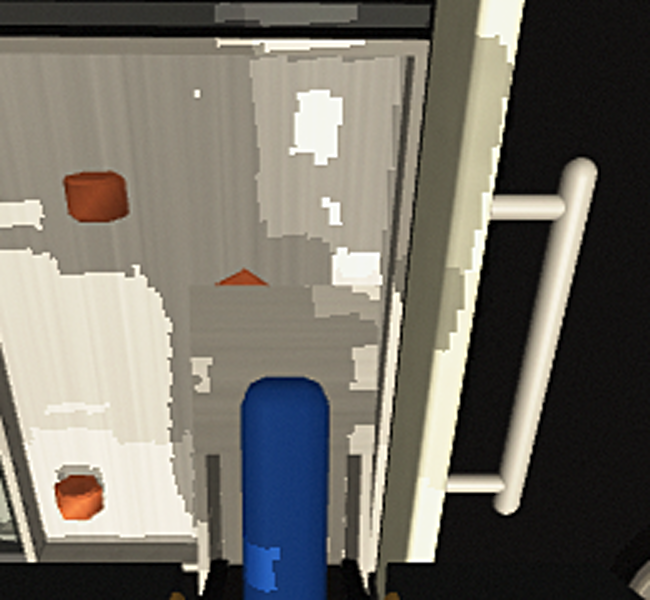

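View pics/s13.png

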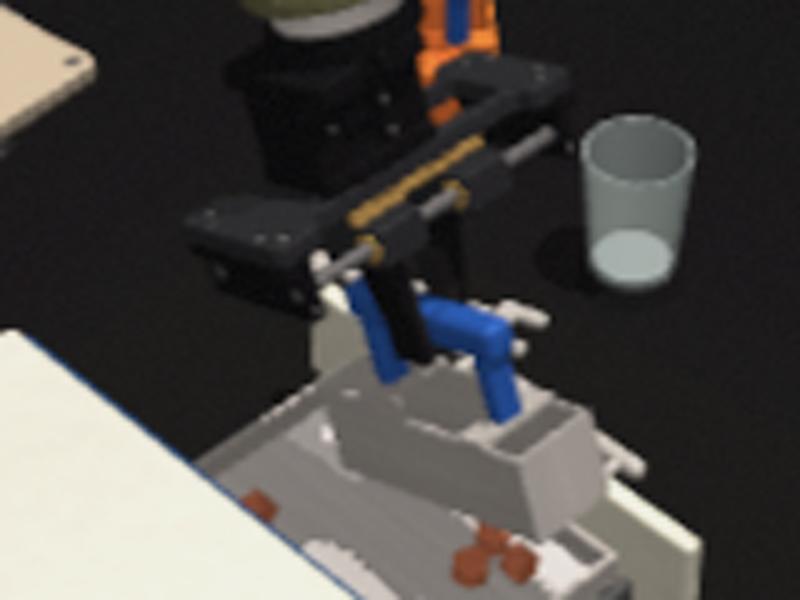

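Pellet 6 is already at the lip (296,111) and the trough looks empty behind it. One shake.

```bash
python3 -m inch '[[[12,0,0],[0,0,0],0],[[-12,0,0],[0,0,0],0],[[0,0,0],[0,0,0],0],[[0,0,0],[0,0,0],0]]'|head -1;  python3 look.py w14
```

```text
time: 15.8
[298.  68.] 469 tray [-24. -62.]
[238.  76.] 455 tray [ 26. -56.]
[231. 197.] 281 tray [52. 67.]
```

View pics/w14.png

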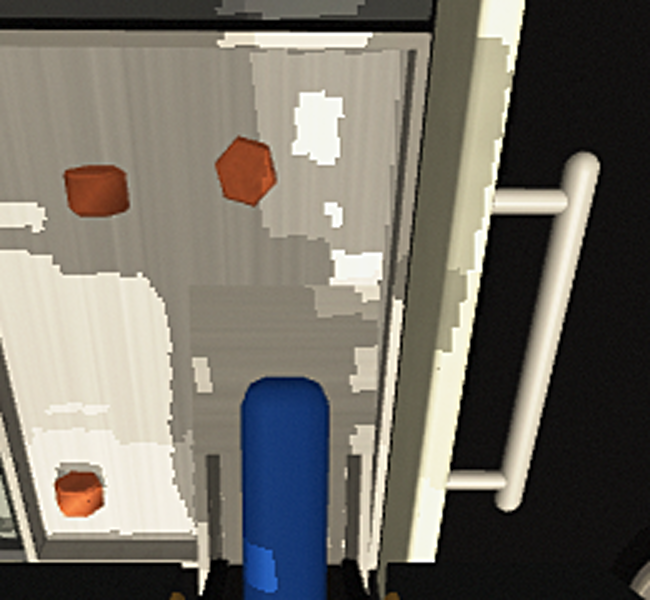

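All six are out: (-27,49), (-50,42), (-45,67), (52,67), (26,-56) and (-24,-62) mm, so every quarter has one. Now I lift, level and return to where the shaker stood.

```bash
python3 -m inch '[[[-4,0,-11],[0,0,0],0],[[-5,0,-14],[0,0,0],0],[[-5,0,-14],[0,0,0],0],[[0,0,0],[0,0.11,0],0],[[0,0,0],[0,0.11,0],0],[[0,0,0],[0,0.11,0],0],[[0,0,0],[0,0,0],0]]'|head -2; python3 -c "
from h import *
goto((0.4755,0.365,.225),np.pi)"
```

```text
time: 16.55
tcp_pos: [0.5906, -0.0947, 0.2231]
t 16.55 tcp [ 0.5906 -0.0947  0.2231] F [ 0.1 -0.1 -2.8] open 0.0176
xyz tool mm [157.9 446.7  -2.5]
turn [-0.     0.004 -0.095]
```

```bash
python3 -m inch '[[[5,14,0],[0,0,0],0],[[10,28,0],[0,0,0],0],[[14,40,0],[0,0,0],0],[[15,42,0],[0,0,0],0],[[15,42,0],[0,0,0],0],[[15,42,0],[0,0,0],0],[[15,42,0],[0,0,0],0],[[15,42,0],[0,0,0],0],[[15,42,0],[0,0,0],0],[[13,36,0],[0,0,0],0],[[8,24,0],[0,0,0],0],[[4,12,0],[0,0,0],0]]'|head -2; python3 -c "
from h import *
goto((0.4755,0.365,.225),np.pi)"
```

```text
time: 17.75
tcp_pos: [0.4822, 0.3259, 0.2241]
t 17.75 tcp [0.4822 0.3259 0.2241] F [-0.4 -0.1 -2.4] open 0.0177
xyz tool mm [10.2 38.3 -0.8]
turn [ 0.003  0.01  -0.091]
```

```bash
python3 -m inch '[[[4,14,0],[0.003,0.008,-0.03],0],[[3,12,0],[0,0,-0.03],0],[[3,10,0],[0,0,-0.03],0],[[0,3,20],[0,0,0],0],[[0,0,35],[0,0,0],0],[[0,0,35],[0,0,0],0],[[0,0,25],[0,0,0],0],[[0,0,12],[0,0,0],0],[[0,0,0],[0,0,0],0]]'; python3 -c "
from h import *
goto((0.4755,0.365,.0803),np.pi)
snap('scene','s15',(280,60,480,220),4)"
```

```text
time: 18.65
tcp_pos: [0.4767, 0.3612, 0.0946]
tool_rot: [-0.001, 0.003, 1.0, -0.002]
ft_force: [-0.1, -0.5, -1.8]
opening: 0.0179
t 18.65 tcp [0.4767 0.3612 0.0946] F [-0.1 -0.5 -1.8] open 0.0179
xyz tool mm [ 1.2  3.8 14.3]
turn [-0.004 -0.002 -0.006]
```

View pics/s15.png

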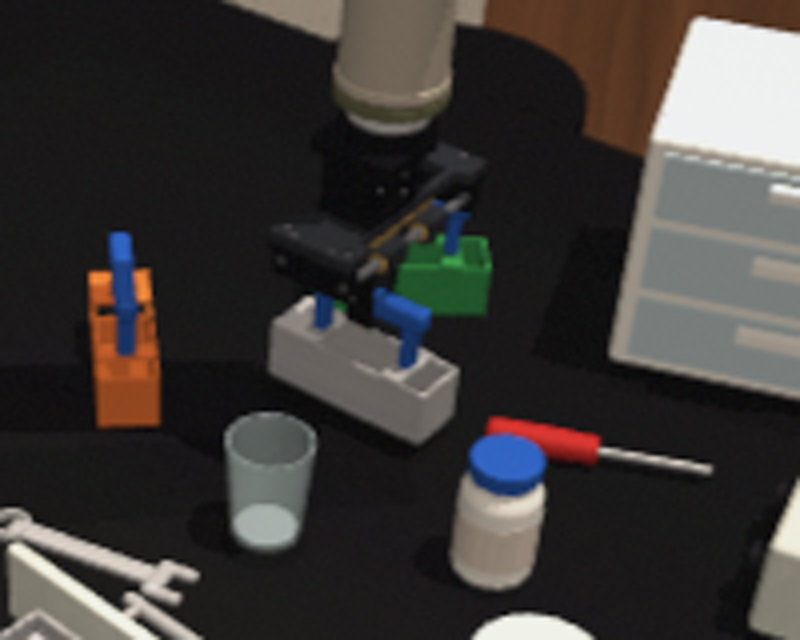

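The shaker is level and visibly empty, still about 14 mm up. Lowering slowly until contact.

```bash
python3 -m inch '[[[0,0,5],[0,0,0],0],[[0,0,4],[0,0,0],0],[[0,0,2],[0,0,0],0],[[0,0,1],[0,0,0],0],[[0,0,0],[0,0,0],0],[[0,0,0],[0,0,0],0]]'
```

```text
time: 19.3
tcp_pos: [0.4772, 0.3621, 0.0842]
tool_rot: [0.0, 0.003, 1.0, -0.001]
ft_force: [-0.4, 0.1, -2.0]
opening: 0.0177
```

```bash
python3 -m inch '[[[0,0,2],[0,0,0],0],[[0,0,0],[0,0,0],0],[[0,0,1],[0,0,0],0],[[0,0,0],[0,0,0],0]]'; python3 -m inch '[[[0,0,1],[0,0,0],0],[[0,0,0],[0,0,0],0]]'
```

```text
time: 19.7
tcp_pos: [0.4771, 0.362, 0.0809]
tool_rot: [-0.0, 0.003, 1.0, -0.001]
ft_force: [0.4, -0.9, -2.0]
opening: 0.0175
time: 19.9
tcp_pos: [0.4772, 0.362, 0.0804]
tool_rot: [0.0, 0.003, 1.0, -0.001]
ft_force: [-0.2, -0.7, 1.3]
opening: 0.0177
```

Contact (force changed from -2.0 to +1.3 N) at the same height as at the grip. I release and back straight up.

```bash
python3 -m inch '[[[0,0,0],[0,0,0],0.6],[[0,0,0],[0,0,0],0.6],[[0,0,0],[0,0,0],0.6],[[0,0,0],[0,0,0],0.6],[[0,0,0],[0,0,0],0.6],[[0,0,0],[0,0,0],0.6],[[0,0,-15],[0,0,0],0.6],[[0,0,-30],[0,0,0],0.6],[[0,0,-35],[0,0,0],0.6],[[0,0,-35],[0,0,0],0.6],[[0,0,-15],[0,0,0],0.6],[[0,0,0],[0,0,0],0.6]]'
python3 - <<'E'
from h import *
snap('top','t16',(160,100,480,280),2.5); snap('scene','s16',(280,60,480,220),4)
goto((0.587,0.045,0.15),np.pi)
E
```

```text
time: 21.1
tcp_pos: [0.4781, 0.3631, 0.2132]
tool_rot: [0.002, 0.003, 1.0, 0.001]
ft_force: [-0.0, -0.9, -0.9]
opening: 0.0522
t 21.2 tcp [0.4769 0.3621 0.2095] F [ 0.8  0.1 -1.2] open 0.0521
xyz tool mm [-111.9 -316.3   60.2]
turn [-0.003 -0.001 -0.006]
```

View pics/t16.png

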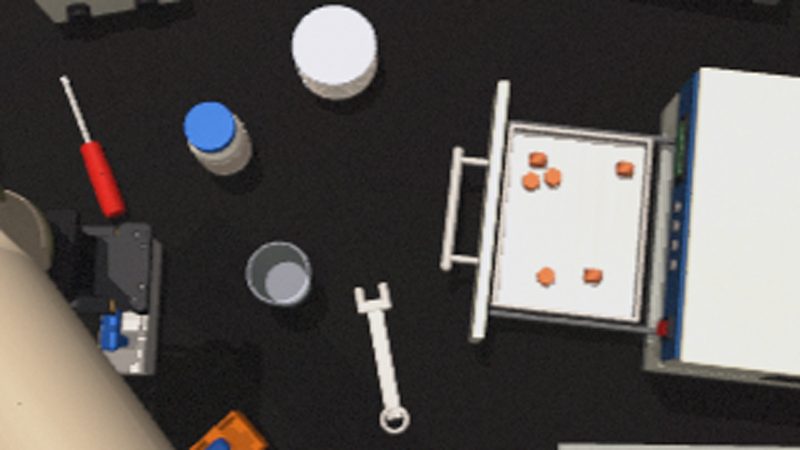

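View pics/s16.png

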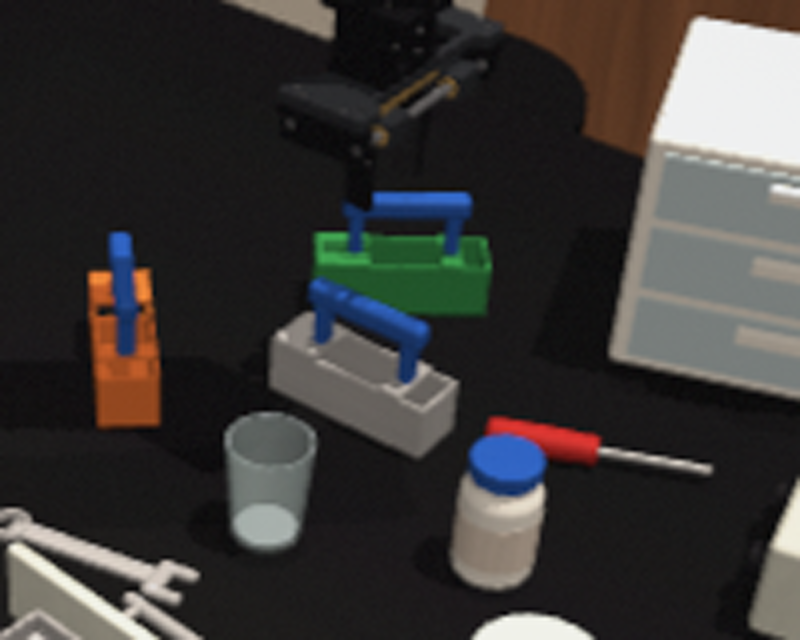

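Top view t16: all six pellets lie separately in the tray, with crop pixels (538,159), (530,181), (553,177), (625,169), (545,276) and (593,276), so each quarter is filled. The shaker stands upright and empty. Next is the approach to the drawer bar, with fingers closed and jaws turned along the bar.

```bash
python3 - <<'E'
from h import *
print(ctrl.sense()['joint_pos'].round(2))
b=TM+U*-.133; print(b, TM+U*-.165)
goto((0.586,0.055,0.15),np.radians(264.4)); goto((0.586,0.055,0.15),np.radians(84.4))
E
```

```text
[-0.73  0.28  0.01  1.55 -0.    1.31  0.84]
[0.5819808 0.0023616 0.05     ] [0.585104 0.034208 0.05    ]
t 21.2 tcp [0.4769 0.3621 0.2095] F [ 0.8  0.1 -1.2] open 0.0521
xyz tool mm [-110.9 -306.3   60.2]
turn [-0.002 -0.002 -1.479]
t 21.2 tcp [0.4769 0.3621 0.2095] F [ 0.8  0.1 -1.2] open 0.0521
xyz tool mm [-110.9 -306.3   60.2]
turn [-0.002  0.002  1.663]
```

```bash
python3 -m inch '[[[0,0,0],[0,0,0.139],0],[[0,0,0],[0,0,0.139],0],[[0,0,0],[0,0,0.139],0],[[0,0,0],[0,0,0.139],0],[[0,0,0],[0,0,0.139],0],[[0,0,0],[0,0,0.139],0],[[0,0,0],[0,0,0.139],0],[[0,0,0],[0,0,0.139],0],[[0,0,0],[0,0,0.139],0],[[0,0,0],[0,0,0.139],0],[[0,0,0],[0,0,0.139],0],[[0,0,0],[0,0,0.139],0]]'; python3 -c "
from h import *
goto((0.586,0.055,0.15),np.radians(84.4))"
```

```text
time: 22.4
tcp_pos: [0.4765, 0.3617, 0.208]
tool_rot: [0.001, 0.744, 0.668, -0.002]
ft_force: [-0.5, 0.6, -0.0]
opening: 0.0006
t 22.4 tcp [0.4765 0.3617 0.208 ] F [-0.5  0.6 -0. ] open 0.0006
xyz tool mm [-292.7  142.2   59.1]
turn [-0.002  0.005 -0.011]
```

```bash
python3 -m inch '[[[-20,10,0],[0,0,0],0],[[-38,18,0],[0,0,0],0],[[-40,19,0],[0,0,0],0],[[-40,19,0],[0,0,0],0],[[-40,19,0],[0,0,0],0],[[-40,19,0],[0,0,0],0],[[-40,19,10],[0,0,0],0],[[-24,13,15],[0,0,0],0],[[-10,6,20],[0,0,0],0],[[0,0,14],[0,0,0],0],[[0,0,0],[0,0,0],0]]'; python3 -c "
from h import *
goto((0.586,0.050,0.045),np.radians(84.4))"
```

```text
time: 23.5
tcp_pos: [0.5864, 0.0576, 0.1484]
tool_rot: [-0.001, 0.742, 0.67, -0.003]
ft_force: [0.1, 1.0, -0.7]
opening: 0.0004
t 23.5 tcp [0.5864 0.0576 0.1484] F [ 0.1  1.  -0.7] open 0.0004
xyz tool mm [ -7.3   1.  103.4]
turn [-0.005  0.004 -0.005]
```

```bash
python3 -m inch '[[[0,1,25],[0,0,-0.005],0],[[0,0,30],[0,0,0],0],[[0,0,28],[0,0,0],0],[[0,0,15],[0,0,0],0],[[0,0,4],[0,0,0],0],[[0,0,0],[0,0,0],0]]'; python3 -c "
from h import *
goto((0.586,0.050,0.045),np.radians(84.4))
snap('scene','s17',(240,100,440,260),4)"
```

```text
time: 24.1
tcp_pos: [0.5896, 0.0575, 0.0501]
tool_rot: [0.001, 0.741, 0.672, -0.001]
ft_force: [0.3, -0.2, -0.7]
opening: 0.0001
t 24.1 tcp [0.5896 0.0575 0.0501] F [ 0.3 -0.2 -0.7] open 0.0001
xyz tool mm [-7.8 -2.8  5.1]
turn [0.    0.002 0.001]
```

View pics/s17.png

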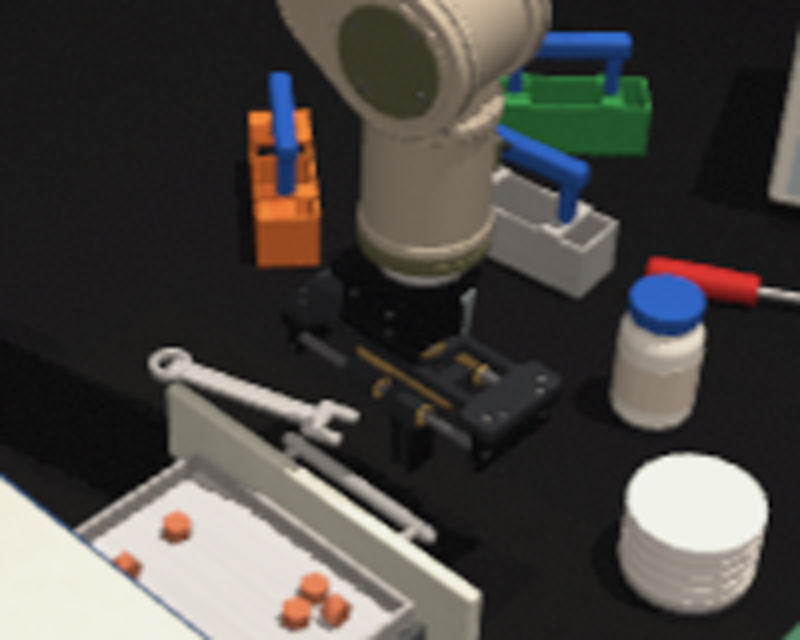

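The fingers hang free between the bar and the beaker, spanner untouched. I creep to contact.

```bash
python3 -m inch '[[[-8,-1,3],[0,0,0],0],[[-8,-1,1],[0,0,0],0],[[-6,0,0],[0,0,0],0],[[-4,0,0],[0,0,0],0],[[-4,0,0],[0,0,0],0],[[-4,0,0],[0,0,0],0],[[-4,0,0],[0,0,0],0],[[-4,0,0],[0,0,0],0]]'; python3 -c "
from h import *
goto(TM*[1,1,0]+U*(.183-.133-.017)+[0,0,.045],np.radians(84.4))"
```

```text
time: 24.95
tcp_pos: [0.5834, 0.0157, 0.0457]
tool_rot: [0.0, 0.741, 0.672, -0.0]
ft_force: [-0.4, 4.3, 0.8]
opening: 0.0007
t 24.95 tcp [0.5834 0.0157 0.0457] F [-0.4  4.3  0.8] open 0.0007
xyz tool mm [-179.4   -0.2    1. ]
turn [0.    0.001 0.   ]
```

In contact (4.3 N). I push steadily at about 0.1 m/s.

```bash
python3 -m inch '[[[-6,0,0],[0,0,0],0],[[-8,0,0],[0,0,0],0],[[-10,0,0],[0,0,0],0],[[-10,0,0],[0,0,0],0],[[-10,0,0],[0,0,0],0],[[-10,0,0],[0,0,0],0],[[-10,0,0],[0,0,0],0],[[-10,0,0],[0,0,0],0],[[-10,0,0],[0,0,0],0],[[-10,0,0],[0,0,0],0],[[-8,0,0],[0,0,0],0],[[-6,0,0],[0,0,0],0]]'; python3 -c "
from h import *
goto(TM*[1,1,0]+U*(.183-.133-.017)+[0,0,.045],np.radians(84.4))"; python3 look.py w18
```

```text
time: 26.15
tcp_pos: [0.5724, -0.0933, 0.0458]
tool_rot: [0.001, 0.741, 0.671, -0.001]
ft_force: [-1.7, 2.6, -1.3]
opening: 0.0007
t 26.15 tcp [ 0.5724 -0.0933  0.0458] F [-1.7  2.6 -1.3] open 0.0007
xyz tool mm [-69.8   0.3   1. ]
turn [-0.     0.002 -0.001]
```

View pics/w18.png

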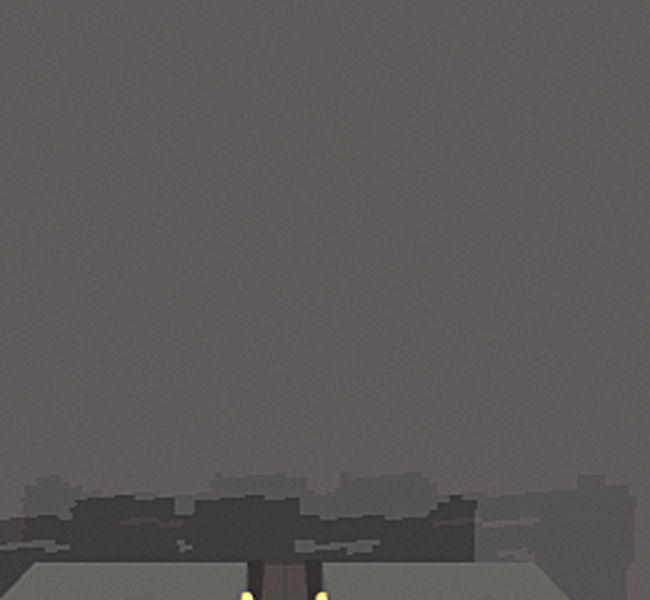

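Moving smoothly at 2–3 N. The remaining ~68 mm gets slower at the end.

```bash
python3 -m inch '[[[-6,0,0],[0,0,0],0],[[-8,0,0],[0,0,0],0],[[-8,0,0],[0,0,0],0],[[-8,0,0],[0,0,0],0],[[-8,0,0],[0,0,0],0],[[-7,0,0],[0,0,0],0],[[-5,0,0],[0,0,0],0],[[-3,0,0],[0,0,0],0],[[-3,0,0],[0,0,0],0],[[-2,0,0],[0,0,0],0]]'; python3 -c "
from h import *
goto(TM*[1,1,0]+U*(.183-.133-.017)+[0,0,.045],np.radians(84.4))
snap('scene','s19',(180,100,420,280),3)"
```

```text
time: 27.2
tcp_pos: [0.567, -0.1501, 0.046]
tool_rot: [0.001, 0.741, 0.672, -0.001]
ft_force: [-2.6, 2.4, -0.9]
opening: 0.0004
t 27.2 tcp [ 0.567  -0.1501  0.046 ] F [-2.6  2.4 -0.9] open 0.0004
xyz tool mm [-12.8  -0.    1.1]
turn [-0.     0.002 -0.   ]
```

View pics/s19.png

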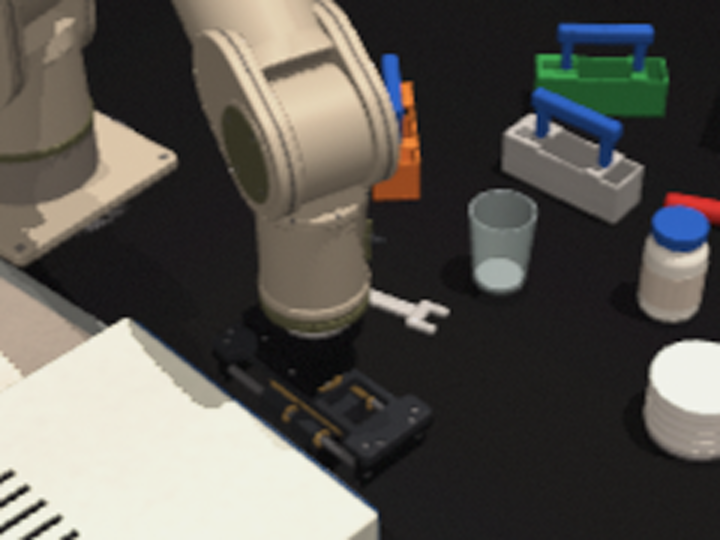

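```bash
python3 -m inch '[[[-3,0,0],[0,0,0],0],[[-3,0,0],[0,0,0],0],[[-2,0,0],[0,0,0],0],[[0,0,0],[0,0,0],0]]'; python3 -m inch '[[[-2,0,0],[0,0,0],0],[[0,0,0],[0,0,0],0]]';python3 -m inch '[[[-2,0,0],[0,0,0],0],[[0,0,0],[0,0,0],0]]'
```

```text
time: 27.65
tcp_pos: [0.5664, -0.1586, 0.0462]
tool_rot: [0.001, 0.741, 0.671, -0.001]
ft_force: [-0.1, 0.4, -0.1]
opening: 0.0004
time: 27.85
tcp_pos: [0.5663, -0.1603, 0.0462]
tool_rot: [0.001, 0.741, 0.672, -0.001]
ft_force: [-1.1, 1.6, 0.6]
opening: 0.0008
time: 28.05
tcp_pos: [0.566, -0.1623, 0.0462]
tool_rot: [0.001, 0.741, 0.672, -0.001]
ft_force: [0.3, 2.6, -0.5]
opening: 0.0005
```

Not yet at the stop (force only friction). I go on in 2 mm steps.

```bash
for i in 1; do python3 -m inch '[[[-2,0,0],[0,0,0],0],[[0,0,0],[0,0,0],0]]'|sed -n '2p;4p'; python3 -m inch '[[[-2,0,0],[0,0,0],0],[[0,0,0],[0,0,0],0]]'|sed -n '2p;4p'; python3 -m inch '[[[-2,0,0],[0,0,0],0],[[0,0,0],[0,0,0],0]]'|sed -n '2p;4p'; done
```

```text
tcp_pos: [0.5658, -0.1643, 0.0462]
ft_force: [-0.2, 1.9, -0.3]
tcp_pos: [0.5658, -0.1646, 0.0461]
ft_force: [0.0, 7.0, 1.7]
tcp_pos: [0.5658, -0.1648, 0.0461]
ft_force: [-0.3, 11.8, 3.3]
```

Hard stop: TCP no longer moves while force climbs to 12 N, after ~181–183 mm of travel, which matches the drawer's opening. I back off and move clear to look.

```bash
python3 -m inch '[[[4,0,0],[0,0,0],0],[[10,0,0],[0,0,0],0],[[20,0,0],[0,0,0],0],[[25,0,-10],[0,0,0],0],[[0,0,-30],[0,0,0],0],[[0,0,-40],[0,0,0],0],[[0,0,-40],[0,0,0],0],[[25,0,-30],[0,0,0],0],[[30,0,0],[0,0,0],0],[[30,0,0],[0,0,0],0],[[20,0,0],[0,0,0],0],[[0,0,0],[0,0,0],0]]'
python3 - <<'E'
from h import *
snap('scene','s20'); snap('top','t20')
E
```

```text
time: 29.85
tcp_pos: [0.5816, -0.0006, 0.1956]
tool_rot: [0.001, 0.739, 0.673, -0.0]
ft_force: [-0.2, -0.2, -0.3]
opening: 0.0005
```

View pics/s20.png

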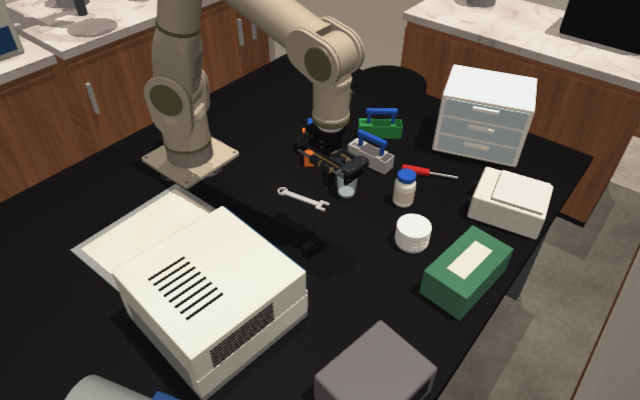

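View pics/t20.png

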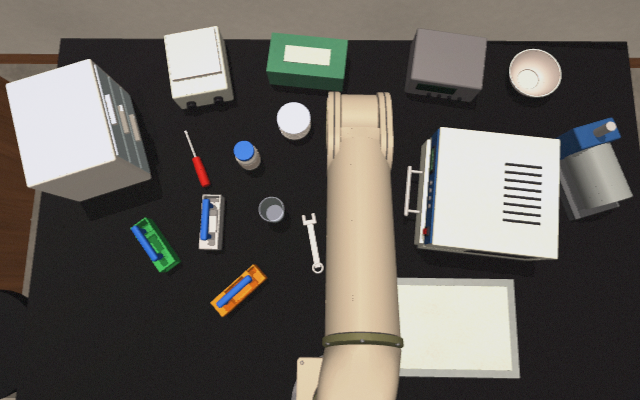

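```bash
python3 - <<'E'
from h import *
im=ctrl.camera('top'); cal=ctrl.calibration('top')
cv2.imwrite('pics/t21.png',cv2.resize(im[120:260,390:460,::-1],None,fx=4,fy=4,interpolation=cv2.INTER_CUBIC))
ctr=np.array([0.545,-0.375,0])
F=ctr-U*.15
for n,q,z in (('bar exp',F-U*.047,.067),('panel outer top exp',F-U*.012,.094),('panel inner',F,.094)): print(n,proj('top',q+[0,0,z],cal))
E
```

```text
bar exp [407.28599465 190.62235438]
panel outer top exp [422.52534109 190.17651058]
panel inner [427.04644354 190.66207081]
```

View pics/t21.png

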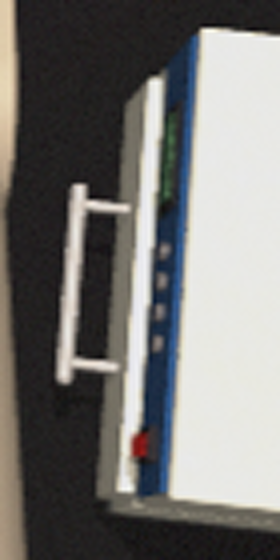

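The bar is at (407.7,191) against an expected (407.3,190.6) when shut, so the drawer is home. The bystanders show the same pixels as at the start. Handing in.

```bash
python3 -c "
from h import *
print(ctrl.sense()['time']); print(ctrl.hand_in())"
```

```text
30.0
the job is handed in; nothing more can be done
None
```

I shook all six pellets out of the steel shaker, stood it back in its place, pushed the drawer home and handed in at 30 s of the 72 s allowed. No verdict comes back, so what follows is from my own checks.

- **Spread:** before closing, the top view showed six separate pellets. In tray_mid x/y they were at about (-27,49), (-50,42), (-45,67), (52,67), (26,-56) and (-24,-62) mm. Every quarter has at least one, and three share the (-x,+y) quarter. Three of them (-45,67), (52,67) and (26,-56) appear to stand on edge. By their size their centres would be about 10 mm above the floor, within the 15 mm limit, but I did not measure it.
- **Shaker:** it stands upright and empty within about 4 mm of where it began, let go.
- **Drawer:** I pushed it at about 0.1 m/s or less until it stopped hard at 12 N. The handle bar then showed within half a pixel (about 1 mm) of its computed shut position.
- **Other things:** the beaker, jar, spanner, dishes and screwdriver showed the same positions in the top view as at the start. The gripper was clear of everything at hand-in.
- **Not checked:** the pellets cannot be seen once the drawer is shut, so the spread after closing is only inferred from the gentle push.

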